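# Set out a dispensing kit against a corner stop

### The job

Push the compartment box that stands near the steel cup (not the one behind the bottle press) along the table until it sits square in the yellow corner stop, its back flush against the long bar and its side flush against the short bar. Push the steel cup along the table until it stands against both the long bar and the free side of that box. Only push with the fingers: do not pick up, lift or tip the box or the cup, leave the other loose things standing where they are, and finish clear of everything.

Things in the scene. Friction and masses are not known exactly. Their poses are not given: they have to be found in the camera images.
- corner_stop: L-shaped stop of two yellow-painted metal bars fixed to the table, 12 mm thick, 30 high; outer foot strip to 34 mm from the inner face, 7 high. Origin: inner corner, at table height. Inner face of the long bar: plane x = 0, 250 mm from the corner along +y; of the short bar: plane y = 0, 100 mm along -x. Things stand inside, at -x, +y of this frame. Yaw varies by about 0.2 rad.
- stock_box: blue-grey compartment box, clear lid shut and fixed (its twin behind the press is fixed), 39 mm high, 0.3 kg. Origin: under its centre; +x to its back (hinge), away from the robot. Faces from origin: back 57, front 58, sides 82 mm; lid overhangs 1 to 2 mm above 36 mm; clip mid-front, 26 wide, 21 to 39 mm up, out to 63 mm. Starts up to 0.3 rad from world axes.
- cup: open steel measuring cup, upright, 66 mm high, conical: 54 mm across at the foot, 65 at the rim (radius about 30 mm where it meets the bar's top edge and the box lid). Origin: centre of its underside. About 0.085 kg.
- amber_bottle: dark bottle with a orange cap, 68 mm across, 118 high; origin centre of its underside; bystander, loose, to be left alone
- dropper: small white dropper bottle with a black tip, 21 mm across, 66 high; origin centre of its underside; bystander, loose, to be left alone
- gold_cap: loose gold screw cap lying on the table, 47 mm across, 19 high; origin centre of its underside; bystander, to be left alone

How it is judged:
By the outcome, as a careful person would: the job done as asked, in the order asked, and still so for the second after the job is handed in, with the robot touching nothing.
It also fails if it takes over 72 s, if anything falls off the work surface, if the arm or the gripper's body presses on something with over 40 N, if the wrist force passes 120 N, or if a joint passes its speed limit or range.

### The arm

A 6-joint arm with a two-finger parallel gripper is mounted at the origin on a cart in front of the work surface, level with it; the furniture and walls round the work are solid. World frame = base frame: x ahead of the robot, y to its left, z up, the work surface at z = 0. Lengths are in mm, angles in rad, forces in N, time in s.
With the tool pointing down it reaches from about 250 to 725 mm from the base axis. Payload 4 kg.
Tool frame: the origin (TCP) lies at the very end of the fingers, on their centre line; the grasp point (between the pads) lies 19 mm behind it; z points along the fingers, x is the direction in which the jaws open and shut, and the axes are right-handed (so a half turn about z gives the same grasp; the last joint's range is limited). The gripper opens to 85 mm and grips with 20 to 120 N. Pads are 22 mm wide; open, the fingers measure 114 mm over their backs; the gripper's body (76 mm by 85 mm) begins 54 mm behind the grasp point. The pads swing forward as they close: fully open they stand 13 mm farther back than shut.
Start: joints at [1.105, 0.241, 0.005, 1.335, 0, 1.571], TCP at [224.567, 446.732, 231.306] pointing down, gripper open.
Joint ranges: [-2.72, 2.72], [-1.05, 1.87], [-1.09, 1.28], [-1.99, 2.15], [-1.42, 1.44], [-3.14, 3.14]. Speed limits (rad/s): [2.79, 2.79, 3.14, 3.14, 3.14, 3.14].

### API

Orientations are given as a unit quaternion [w, x, y, z].
In Python, from rig import arm gives the robot as it stands.
- The arm moves only by the tool arm_command, never from a script. Its argument "commands" is a list of rows, each a list of 6 numbers: the shift along the tool's x, y, z as a fraction of full scale, then the turn, a rotation vector about the tool's x, y, z as a fraction of full scale. In form: [[tx, ty, tz, wx, wy, wz], ...]. A call has 1 to 10 rows; each row shifts and turns the commanded pose from where the row before left it, along the tool's axes as they then stand; what a row does not reach is not made up. Full scale, the value 1, is 0.5 m for a shift and pi rad for a turn. A row lasts 1/8 s, in which the tool goes at most 62.5 mm and 10.7 degrees, less where a joint would pass 70% of its speed; a pose out of reach is approached as far as the arm can. A call with a number of a shift or a turn outside -1 to 1 is refused whole. A call with a gripper value outside its range is refused whole. "hand" is the gripper command: -1 is shut, 1 is fully open, values between are in proportion, set as the call begins (left out, the last holds). The fingers move at their own pace and stop on an object; "force" is the grip in N (left out, the last holds). Time passes only in rows, so rows that do not move let the fingers close. It gives the time, the measured TCP pose, the force and the opening at its end, in the units of the state.
- arm.state(): the state, without advancing time (a new reading comes with each control period).
- arm.capture(name): name is "scene" or "top" or "wrist"; returns the picture (480x640x3 uint8, red, green, blue); there is no depth.
- arm.calibration(name): a dict with "vfov" (degrees; the focal length in pixels is half the picture's height over the tangent of half this angle, whatever the lens; pixels are square), "cx", "cy" (the principal point, pixels), "k1" (the pictures are not rectified: a ray, as slopes to the right and down, at radius r is drawn at 1 + k1 r^2 times it, then the intrinsics apply), "rvec" (rotation vector, rad) and "tvec" (3), from world to camera coordinates, as OpenCV has them. Camera axes: x right, y down, z forward; pixel columns grow to the right and rows downward; lengths in mm; the calibration is good to about 2 mm. A picture is of the moment at which its call begins: read the wrist's pose just before it. calibration takes no time and is no camera call; for the wrist camera it gives the pose at the moment of the call.
- arm.close_job(): hands the job in, once; it reports no verdict.
The state is a dict: "t": time; "qpos": joint angles; "joint_vel": joint speeds; "effort": joint torques, N m; "position": TCP position; "tool_rot": TCP orientation; "wrist_force": force on the tool from outside, world axes, zero at the start; "torque": the same for the moment, N m; "width": opening from 0.0 (shut) to 1.0 (fully open).
Only numpy, scipy, OpenCV 4.12 (cv2) and the standard library are available. Lean on these libraries where they do the work, as an engineer would, in place of code of your own. Each camera call takes 0.05 s, during which the arm holds its last target.

## Working session

There is one attempt and no reset: what is moved stays moved. The work goes in short steps, Python scripts to look and compute and a tool call to move; the robot and the scene stay as the last step left them, time stands still between calls to the robot, and variables do not carry over. Pictures are saved under pics/ and viewed, and the job is handed in when it is done.

Besides the shell and the picture viewer there is one more tool, called after "Emit:" as name(argument=value, ...) on one line, values as JSON. arm_command: Moves the arm, as the interface text tells. Shift numbers are shares of 0.5 m and turn numbers shares of pi rad, none past 1 either way. Its arguments: {"type":"object","properties":{"commands":{"type":"array"},"hand":{"type":"number"},"force":{"type":"number"}},"required":["commands"]}

```bash
ls; mkdir -p pics; python3 - <<'E'
from rig import arm
import cv2
for n in ["scene","top","wrist"]:
    c=arm.calibration(n); print(n,c)
    cv2.imwrite(f"pics/{n}0.png",arm.capture(n)[:,:,::-1])
print(arm.state())
E
```

```text
pics
scene {'vfov': 42.10607938283654, 'cx': 316.0586208848199, 'cy': 228.22413797292205, 'k1': -0.20512335735526438, 'rvec': array([ 2.18762651, -0.68812772,  0.29402204]), 'tvec': array([-381.73804041,  314.1727769 ,  686.66036629])}
top {'vfov': 57.09608226271502, 'cx': 317.9916648541651, 'cy': 240.49030550587682, 'k1': 0.021998480354487926, 'rvec': array([ 2.18674603, -2.15040981,  0.1804613 ]), 'tvec': array([ 96.93929006, 568.90215593, 805.90289531])}
wrist {'vfov': 70.78858744834562, 'cx': 319.44654014610506, 'cy': 237.13470841430902, 'k1': -0.03253306335871277, 'rvec': array([-2.47461435, -1.52442779, -0.20183376]), 'tvec': array([-498.19557396,  -32.91764596,  379.83674473])}
{'t': 0.15, 'qpos': array([1.10497644e+00, 2.41278989e-01, 4.03807370e-03, 1.33522883e+00,
       4.02578683e-06, 1.57080121e+00]), 'joint_vel': array([ 0.00030028, -0.00381426,  0.00510826, -0.00023393, -0.00043481,
       -0.00043575]), 'effort': array([ 1.10174039e-04, -3.72635186e+01,  2.52638680e+01,  1.24094111e-02,
       -2.30141580e-05, -1.38346955e-06]), 'position': array([224.35693306, 446.29029702, 230.59964501]), 'tool_rot': array([ 4.37398861e-04,  8.51222306e-01,  5.24804616e-01, -7.13279694e-04]), 'wrist_force': array([-0.52463425,  0.69051127,  0.76684691]), 'torque': array([-0.0377268 ,  0.06312968, -0.02399626]), 'width': 1.0015868445992102}
```

View pics/scene0.png

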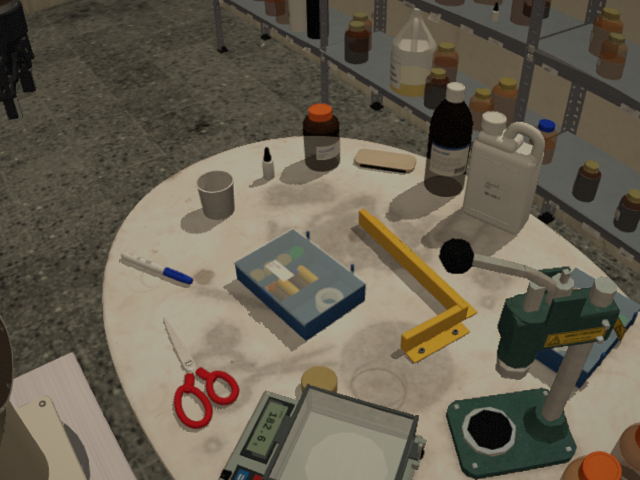

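View pics/top0.png

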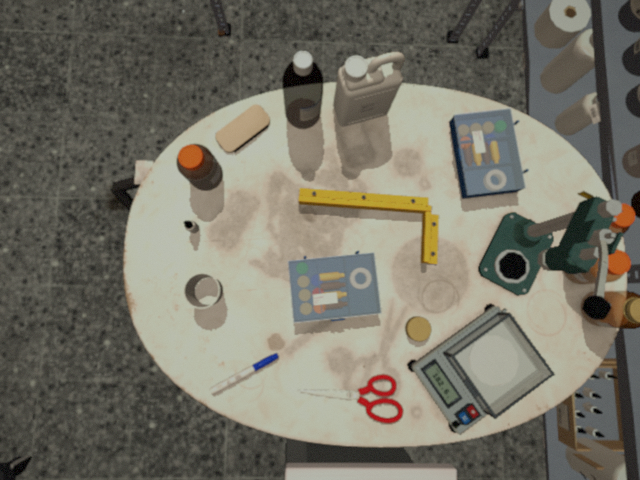

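View pics/wrist0.png

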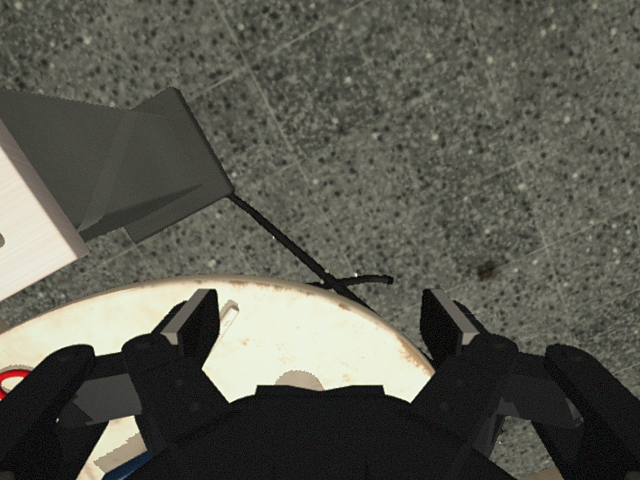

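The pictures show the free box at top-view (335,287), cup at (204,291), yellow L with its corner near (428,210), gold cap (418,329), dropper (191,228) and bottle (197,165). Next I measure them.

```bash
cat > h.py <<'E'
import numpy as np, cv2
from scipy.spatial.transform import Rotation as R
def K(c):
    f=240/np.tan(np.radians(c['vfov'])/2); return f
def ray(c,px):
    px=np.atleast_2d(np.asarray(px,float)); f=K(c)
    d=(px-[c['cx'],c['cy']])/f
    u=d.copy()
    for _ in range(20): u=d/(1+c['k1']*(u**2).sum(1,keepdims=True))
    Rm=cv2.Rodrigues(np.array(c['rvec']))[0]; t=np.array(c['tvec'])
    return -Rm.T@t, np.c_[u,np.ones(len(u))]@Rm
def onz(c,px,z):
    o,d=ray(c,px); return (o+d*((z-o[2])/d[:,2])[:,None])[:,:2]
def proj(c,P):
    P=np.atleast_2d(np.asarray(P,float)); Rm=cv2.Rodrigues(np.array(c['rvec']))[0]
    q=P@Rm.T+np.array(c['tvec']); u=q[:,:2]/q[:,2:]
    return u*(1+c['k1']*(u**2).sum(1,keepdims=True))*K(c)+[c['cx'],c['cy']]
E
python3 - <<'E'
from h import *
from rig import arm
im=cv2.imread('pics/top0.png')
cv2.imwrite('pics/top0_zoom.png',cv2.resize(im[170:350,170:460],(800,496),interpolation=cv2.INTER_CUBIC))
im2=cv2.imread('pics/scene0.png')
cv2.imwrite('pics/scene0_zoom.png',cv2.resize(im2[150:370,180:480],(800,586),interpolation=cv2.INTER_CUBIC))
hsv=cv2.cvtColor(im,cv2.COLOR_BGR2HSV)
for n,p in dict(box=(340,310),bar=(350,200),cup=(205,300),cap=(418,330)).items(): print(n,hsv[p[1],p[0]])
c=arm.calibration('top')
o,_=ray(c,[[0,0]]);print(o)
c2=arm.calibration('scene');print(ray(c2,[[0,0]])[0])
E
```

```text
box [ 98  36 127]
bar [ 24 187 184]
cup [ 32  26 187]
cap [ 21 126 160]
[456.0694851  134.07507885 869.79932378]
[ 144.33967378 -486.06186106  677.37792233]
```

View pics/top0_zoom.png

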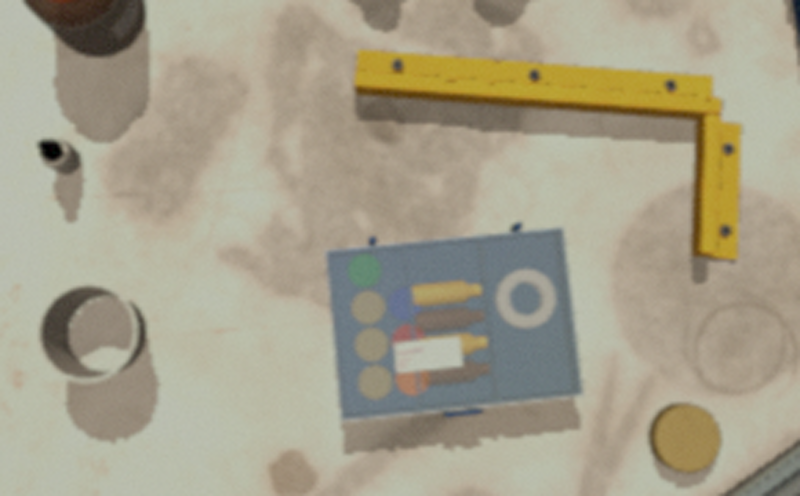

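View pics/scene0_zoom.png

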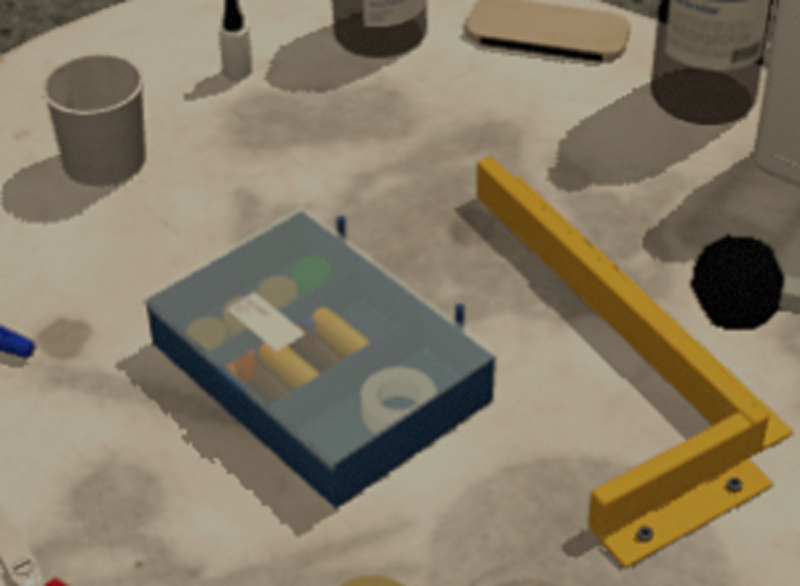

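```bash
cat > meas.py <<'E'
from h import *
def yellow(im):
    hsv=cv2.cvtColor(im,cv2.COLOR_BGR2HSV)
    return cv2.inRange(hsv,(18,140,40),(32,255,255))
def stop(im,c):
    m=yellow(im); n,l,s,_=cv2.connectedComponentsWithStats(m)
    roi=np.zeros_like(m); roi[180:275,290:450]=1; m=m*roi
    pl=[];ps=[]
    for x in range(306,415):
        ys=np.where(m[:,x])[0]; ys=ys[ys<222]; pl.append((x+0.0,ys.max()+.5))
    for y in range(220,262):
        xs=np.where(m[y])[0]; xs=xs[xs>410]; ps.append((xs.min()-.5,y+0.0))
    return onz(c,pl,0),onz(c,ps,0)
def fit(P):
    vx,vy,x,y=cv2.fitLine(P.astype(np.float32),cv2.DIST_HUBER,0,.01,.01).ravel()
    r=(P-[x,y])@np.array([-vy,vx]); return np.array([x,y]),np.array([vx,vy]),r.std()
def boxmask(im):
    hsv=cv2.cvtColor(im,cv2.COLOR_BGR2HSV)
    return cv2.inRange(hsv,(92,45,30),(125,255,200))
E
python3 - <<'E'
from meas import *
from rig import arm
c=arm.calibration('top'); im=cv2.imread('pics/top0.png')
a,b=stop(im,c)
for P in (a,b):
    p,v,r=fit(P);print(p,v,np.degrees(np.arctan2(v[1],v[0])),r)
p,v,_=fit(a);q,w,_=fit(b)
s=np.linalg.solve(np.c_[v,-w],q-p);print('corner',p+s[0]*v)
print('ends',onz(c,[[299,201]],0))
hsv=cv2.cvtColor(im,cv2.COLOR_BGR2HSV)
for th in (30,45):
  m=cv2.inRange(hsv,(90,th,30),(125,255,255)); 
  roi=np.zeros_like(m);roi[245:330,280:390]=1;m*=roi
  n,l,s,_=cv2.connectedComponentsWithStats(m);i=1+s[1:,4].argmax();print(s[i])
  cs,_=cv2.findContours((l==i).astype(np.uint8),0,1);ct=max(cs,key=cv2.contourArea)
  rr=cv2.minAreaRect(ct);B=cv2.boxPoints(rr);print(B,rr)
  W=onz(c,B,39);print(W,np.linalg.norm(W-np.roll(W,1,0),axis=1),W.mean(0))
v=im.copy();v[yellow(im)>0]=(0,0,255);cv2.drawContours(v,[ct],-1,(0,255,0),1)
cv2.imwrite('pics/chk1.png',cv2.resize(v[170:350,170:460],(800,496),interpolation=0))
E
```

```text
[639.9204    22.044762] [0.04967285 0.9987655 ] 87.15278 0.7247052178823103
[ 576.3509  -102.80094] [ 0.9979803  -0.06352416] -3.6421187 0.5816206990251542
corner [ 633.5303  -106.44056]
ends [[651.33360034 144.62767304]]
[ 289  251   88   70 2566]
[[288.3755  257.62985]
 [372.31378 249.40059]
 [378.50952 312.59708]
 [294.57123 320.82635]] ((333.4425048828125, 285.11346435546875), (63.499481201171875, 84.34074401855469), 84.4006576538086)
[[533.09882067 161.9862583 ]
 [551.64709149   2.86680775]
 [433.10249398  -8.47629843]
 [415.93845817 147.77200226]] [118.01947134 160.19687229 119.08605148 157.1882171 ] [483.44671608  76.03719247]
[310 273  13  14 100]
[[307.34833 277.15735]
 [315.7079  271.93262]
 [322.22473 282.35956]
 [313.86517 287.5843 ]] ((314.7865295410156, 279.7584533691406), (12.295975685119629, 9.85798168182373), 57.9946174621582)
[[496.92861987 125.5586412 ]
 [506.99177823 110.00040875]
 [487.63810453  97.46473783]
 [477.64548357 113.00988078]] [23.00675409 18.5290516  23.05878859 18.4798253 ] [492.30099655 111.50841714]
```

View pics/chk1.png

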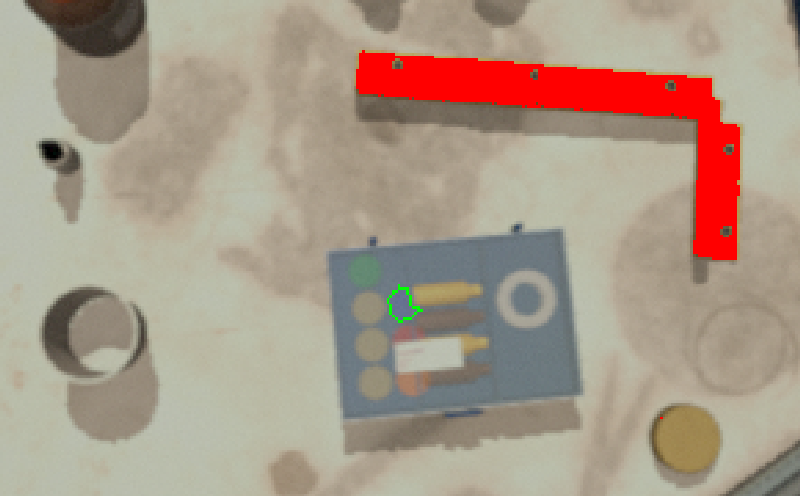

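```bash
python3 - <<'E'
from meas import *
from rig import arm
c=arm.calibration('top');c2=arm.calibration('scene')
def up(z,s,o): return np.array(z,float)/s+np.array(o)-0.3
T=up([(328,252),(563,230),(581,393),(342,418)],800/290,(170,170))
S=up([(302,212),(494,360),(333,467),(147,301)],800/300,(180,150))
for n,cc,B in(('top',c,T),('scene',c2,S)):
    W=onz(cc,B,39);e=np.roll(W,-1,0)-W
    print(n,W.round(1).tolist(),np.linalg.norm(e,axis=1).round(1),W.mean(0),'yaw',[round(np.degrees(np.arctan2(x[1],x[0])),1) for x in e])
# stop in scene: long bar inner top edge start, corner inner top ; short bar inner? 
S2=up([(478,172),(720,448)],800/300,(180,150)); print(onz(c2,S2[:1],30), 'top edges')
S3=up([(590,512),(600,495),(757,418)],800/300,(180,150)); print('short outer?',onz(c2,S3,30))
# cup
print('cup rim top',onz(c,up([(93,334)],800/290,(170,170)),66),'scene',onz(c2,up([(95,84)],800/300,(180,150)),66),'foot front',onz(c2,up([(105,160)],800/300,(180,150)),0))
print('rim w',onz(c,up([(41,334),(145,334)],800/290,(170,170)),66))
print('cap',onz(c,up([(686,438)],800/290,(170,170)),19),'dropper',onz(c,up([(50,150)],800/290,(170,170)),66),onz(c2,[(268,178)],0))
print('bottle',onz(c2,[(322,165)],0),onz(c,[(190,157)],118))
E
```

```text
top [[526.6, 161.4], [544.7, 0.1], [434.0, -11.9], [415.2, 149.4]] [162.4 111.4 162.4 112.1] [480.11309367  74.75721868] yaw [np.float64(-83.6), np.float64(-173.9), np.float64(96.6), np.float64(6.1)]
scene [[528.1, 158.2], [545.5, -4.5], [433.4, -17.1], [415.6, 144.4]] [163.6 112.8 162.5 113.3] [480.63810895  70.23282369] yaw [np.float64(-83.9), np.float64(-173.6), np.float64(96.3), np.float64(7.0)]
[[642.38168122 135.90622363]] top edges
short outer? [[ 525.10105739 -109.66173042]
 [ 536.26077412 -104.18375187]
 [ 637.60476962 -113.31127414]]
cup rim top [[468.34583461 311.61142284]] scene [[472.91341897 311.68313999]] foot front [[474.5072225  317.60295374]]
rim w [[467.88948165 344.94326396]
 [468.81126517 278.13399919]]
cap [[403.79584004 -88.13763609]] dropper [[588.87090121 345.63173895]] [[593.29475202 348.12518239]]
bottle [[698.84617091 323.82990106]] [[698.65278802 334.29184903]]
```

```bash
cat > go.py <<'E'
import sys
from h import *
from rig import arm
# usage: go.py x y z yawx_deg [tilt about tool x deg]: prints delta in current tool axes and after rotation
def tgt(yaw,tilt=0):
    a=np.radians(yaw); X=np.array([np.cos(a),np.sin(a),0]);Z=np.array([0,0,-1.]);Y=np.cross(Z,X)
    return R.from_matrix(np.c_[X,Y,Z])*R.from_euler('x',tilt,degrees=True)
s=arm.state(); q=s['tool_rot']; r0=R.from_quat([q[1],q[2],q[3],q[0]])
print('t',round(s['t'],2),'pos',s['position'].round(1),'F',s['wrist_force'].round(1),'w',round(s['width'],2),'yawx',np.degrees(np.arctan2(*r0.as_matrix()[[1,0],0])).round(2),'z',r0.as_matrix()[:,2].round(3),'q',s['qpos'].round(2))
if len(sys.argv)>1:
    v=[float(k) for k in sys.argv[1:]]; r1=tgt(*v[3:])
    d=np.array(v[:3])-s['position']; rv=(r0.inv()*r1).as_rotvec()
    print('rot share',(rv/np.pi).round(4),'| shift share, old axes',(r0.inv().apply(d)/500).round(4),'| new axes',(r1.inv().apply(d)/500).round(4))
E
python3 go.py 390 62 120 96.4; python3 go.py 390 62 10 96.4
```

```text
t 0.15 pos [224.4 446.3 230.6] F [-0.5  0.7  0.8] w 1.0 yawx 63.31 z [-0.001 -0.001 -1.   ] q [1.1  0.24 0.   1.34 0.   1.57]
rot share [-0.0002  0.0005 -0.1838] | shift share, old axes [-0.5375  0.6412  0.2221] | new axes [-0.8007  0.2435  0.2212]
t 0.15 pos [224.4 446.3 230.6] F [-0.5  0.7  0.8] w 1.0 yawx 63.31 z [-0.001 -0.001 -1.   ] q [1.1  0.24 0.   1.34 0.   1.57]
rot share [-0.0002  0.0005 -0.1838] | shift share, old axes [-0.5371  0.6412  0.4421] | new axes [-0.8007  0.2435  0.4412]
```

Emit:
arm_command(commands=[[0,0,0,0,0,-0.046],[0,0,0,0,0,-0.046],[0,0,0,0,0,-0.046],[0,0,0,0,0,-0.046]], hand=1)

```text
t: 0.65
position: [224.4, 446.5, 230.9]
tool_rot: [0.0, 0.665, 0.747, -0.0]
wrist_force: [0.2, 1.1, -0.4]
width: 1.0
```

Emit:
arm_command(commands=[[-0.1,0.03,0.028,0,0,0],[-0.1,0.03,0.028,0,0,0],[-0.1,0.03,0.028,0,0,0],[-0.1,0.03,0.028,0,0,0],[-0.1,0.03,0.028,0,0,0],[-0.1,0.03,0.028,0,0,0],[-0.1,0.03,0.028,0,0,0],[-0.1,0.03,0.028,0,0,0],[0,0,0,0,0,0]])

```text
t: 1.78
position: [388.6, 59.7, 118.3]
tool_rot: [-0.001, 0.669, 0.743, -0.001]
wrist_force: [-0.5, 0.8, -0.0]
width: 0.997
```

```bash
python3 go.py 390 62 20 96.4
```

```text
t 1.77 pos [388.6  59.7 118.3] F [-0.5  0.8 -0. ] w 1.0 yawx 96.03 z [-0.002 -0.001 -1.   ] q [ 0.15  0.13 -0.45  1.   -0.    0.05]
rot share [-0.0007  0.0002 -0.0021] | shift share, old axes [0.0043 0.0037 0.1965] | new axes [0.0042 0.0033 0.1966]
```

Emit:
arm_command(commands=[[0.002,0,0.05,0,0,-0.002],[0.002,0,0.05,0,0,0],[0,0,0.05,0,0,0],[0,0,0.05,0,0,0],[0,0,0,0,0,0]])

```text
t: 2.4
position: [386.2, 65.4, 18.1]
tool_rot: [-0.002, 0.663, 0.748, -0.002]
wrist_force: [0.1, 0.1, 0.2]
width: 1.0
```

```bash
python3 go.py; python3 - <<'E'
from rig import arm
import cv2
a=arm.capture('scene')[:,:,::-1];cv2.imwrite('pics/s1.png',cv2.resize(a[150:370,100:400],(800,586),interpolation=cv2.INTER_CUBIC))
a=arm.capture('top')[:,:,::-1];cv2.imwrite('pics/t1.png',cv2.resize(a[170:350,170:460],(800,496),interpolation=cv2.INTER_CUBIC))
E
```

```text
t 2.4 pos [386.2  65.4  18.1] F [0.1 0.1 0.2] w 1.0 yawx 96.89 z [-0.005 -0.    -1.   ] q [ 0.17  0.27 -0.59  0.71  0.    0.05]
```

View pics/s1.png

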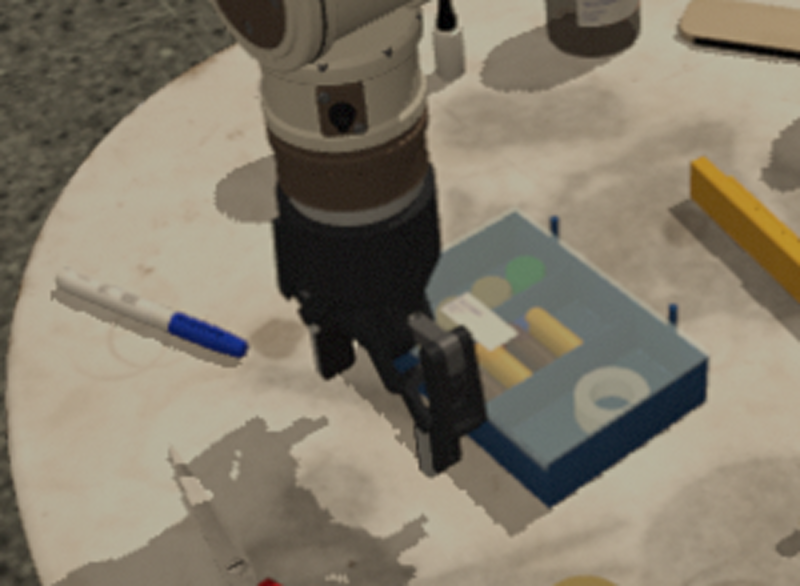

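View pics/t1.png

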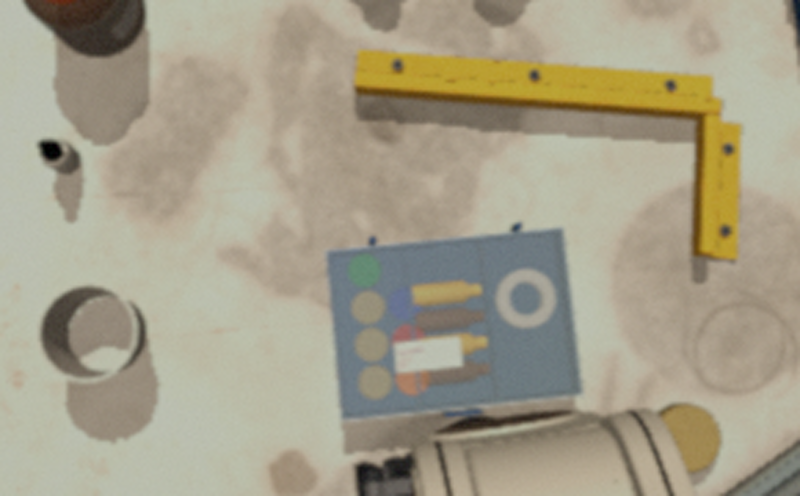

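```bash
python3 - <<'E'
from h import *
from rig import arm
c=arm.calibration('scene')
a=np.radians(96.9);X=np.array([np.cos(a),np.sin(a)]);Y=np.array([np.sin(a),-np.cos(a)])
p=np.array([386.2,65.4])
for z in (18,31):
  for u in(-57,-43):
    for v in(-11,11):
      w=p+X*u+Y*v; print(z,u,v,((proj(c,[[*w,z]])-[100,150])*800/300).round())
E
```

```text
18 -57 -11 [[436. 507.]]
18 -57 11 [[470. 485.]]
18 -43 -11 [[420. 491.]]
18 -43 11 [[453. 470.]]
31 -57 -11 [[434. 491.]]
31 -57 11 [[468. 468.]]
31 -43 -11 [[418. 475.]]
31 -43 11 [[451. 453.]]
```

Emit:
arm_command(commands=[[0,0,0.015,0,0,0],[0,0,0.015,0,0,0],[0,0.015,0,0,0,0],[0,0.015,0,0,0,0],[0,0.015,0,0,0,0],[0,0.01,0,0,0,0],[0,0,0,0,0,0]])

```text
t: 3.38
position: [415.6, 67.9, 4.2]
tool_rot: [-0.0, 0.664, 0.748, -0.0]
wrist_force: [-0.9, 0.1, 0.8]
width: 1.002
```

Emit:
arm_command(commands=[[0,0.014,0,0,0,0.003],[0,0.014,0,0,0,0.004],[0,0.014,0,0,0,0.004],[0,0.014,0,0,0,0.004],[0,0.014,0,0,0,0.004],[0,0.014,0,0,0,0.004],[0,0,0,0,0,0]])

```text
t: 4.25
position: [459.0, 71.8, 4.6]
tool_rot: [0.001, 0.691, 0.723, 0.001]
wrist_force: [0.7, -0.2, 0.6]
width: 1.002
```

```bash
cat > snap.py <<'E'
import sys
from rig import arm
import cv2
n=sys.argv[1]
a=arm.capture('top')[:,:,::-1];cv2.imwrite(f'pics/{n}_raw.png',a);t=cv2.resize(a[170:350,170:460],(800,496),interpolation=cv2.INTER_CUBIC)
cv2.imwrite(f'pics/{n}.png',t)
if len(sys.argv)>2:
    a=arm.capture('scene')[:,:,::-1];cv2.imwrite(f'pics/{n}s_raw.png',a);cv2.imwrite(f'pics/{n}s.png',cv2.resize(a[150:370,180:480],(800,586),interpolation=cv2.INTER_CUBIC))
E
python3 go.py; python3 snap.py t2
```

```text
t 4.25 pos [459.   71.8   4.6] F [ 0.7 -0.2  0.6] w 1.0 yawx 92.63 z [ 0.002  0.    -1.   ] q [ 0.16  0.41 -0.43  0.73 -0.    0.11]
```

View pics/t2.png

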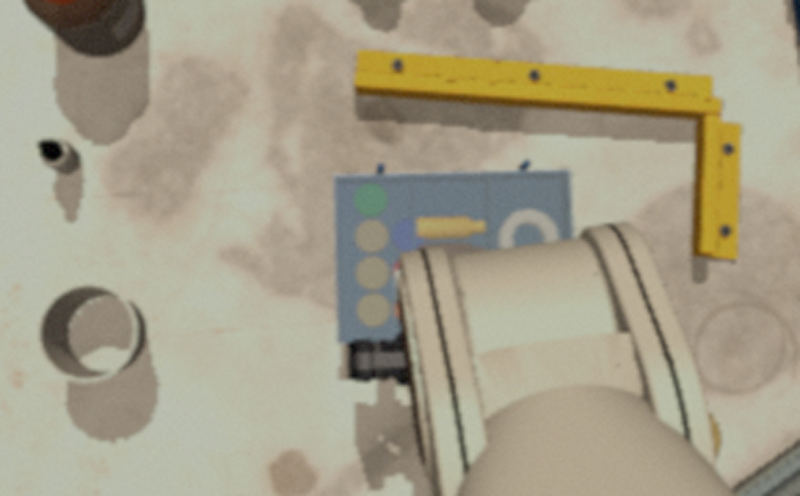

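```bash
cat > boxpos.py <<'E'
# args: zoomed top px x1 y1 x2 y2 of back corners (left,right), lid z39
import sys
from h import *
from rig import arm
c=arm.calibration('top');v=np.array(list(map(float,sys.argv[1:]))).reshape(-1,2)/(800/290)+170-.3
W=onz(c,v,39);print('world',W.round(1).tolist())
s=-0.055;x=np.array([np.cos(s),np.sin(s)]);y=np.array([-x[1],x[0]]);d=W-[633.5,-106.4]
print('stop frame',np.c_[d@x,d@y].round(1).tolist())
for i in range(0,len(W)-1,2):
    e=W[i+1]-W[i];print('angle of edge in stop frame deg',np.degrees(np.arctan2(e@y,e@x)).round(2),'len',np.linalg.norm(e).round(1))
E
python3 boxpos.py 335 178 570 170.5
```

```text
world [[577.8, 157.8], [586.3, -4.9]]
stop frame [[-70.1, 260.7], [-52.7, 98.7]]
angle of edge in stop frame deg -83.88 len 162.9
```

Emit:
arm_command(commands=[[0,0.014,0,0,0,0.004],[0,0.014,0,0,0,0.004],[0,0.014,0,0,0,0.004],[0,0.014,0,0,0,0.004],[0,0.014,0,0,0,0.004],[0,0.014,0,0,0,0.004],[0,0.012,0,0,0,0.004],[0,0.006,0,0,0,0.004],[0,0,0,0,0,0]])

```text
t: 5.42
position: [509.5, 71.9, 4.4]
tool_rot: [0.001, 0.726, 0.688, 0.0]
wrist_force: [0.1, 0.0, -0.4]
width: 0.998
```

```bash
python3 go.py; python3 snap.py t3 
```

```text
t 5.42 pos [509.5  71.9   4.4] F [ 0.1  0.  -0.4] w 1.0 yawx 86.87 z [ 0.002 -0.    -1.   ] q [ 0.14  0.48 -0.29  0.79 -0.    0.2 ]
```

View pics/t3.png

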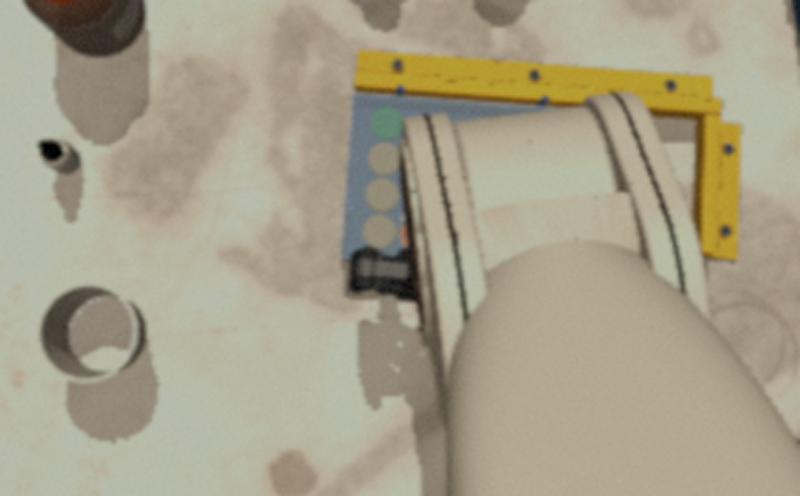

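Emit:
arm_command(commands=[[0,-0.04,0,0,0,0],[0,-0.06,0,0,0,0],[0,0,-0.1,0,0,0],[0,0,-0.1,0,0,0],[0,0,0,0,0,0]], hand=0.1)

```text
t: 6.1
position: [462.7, 75.2, 108.7]
tool_rot: [0.003, 0.726, 0.688, 0.004]
wrist_force: [0.1, -0.2, -1.1]
width: 0.546
```

Emit:
arm_command(commands=[[0,0,0,0,0,0.055],[0,0,0,0,0,0.055],[0,0,0,0,0,0.055],[0,0,0,0,0,0.055],[0,0,0,0,0,0.055],[0,0,0,0,0,0.055],[0,0,0,0,0,0.055],[0,0,0,0,0,0.055],[0,0,0,0,0,0.055],[0,0,0,0,0,0.005]])

```text
t: 7.35
position: [458.2, 74.5, 103.4]
tool_rot: [0.0, 1.0, -0.027, -0.0]
wrist_force: [-0.2, 0.2, 0.3]
width: 0.549
```

```bash
python3 boxpos.py 355 95 343 258; python3 go.py 577 210 105 -3.1; python3 snap.py t4 s
```

```text
world [[636.4, 145.2], [522.7, 151.1]]
stop frame [[-10.9, 251.4], [-124.8, 251.0]]
angle of edge in stop frame deg -179.81 len 113.9
t 7.35 pos [458.2  74.5 103.4] F [-0.2  0.2  0.3] w 0.55 yawx -3.05 z [-0.001 -0.    -1.   ] q [ 0.16  0.27 -0.31  0.99 -0.    1.79]
rot share [0.0002 0.0003 0.0003] | shift share, old axes [ 0.2228 -0.2832 -0.0034] | new axes [ 0.2226 -0.2834 -0.0031]
```

View pics/t4s.png

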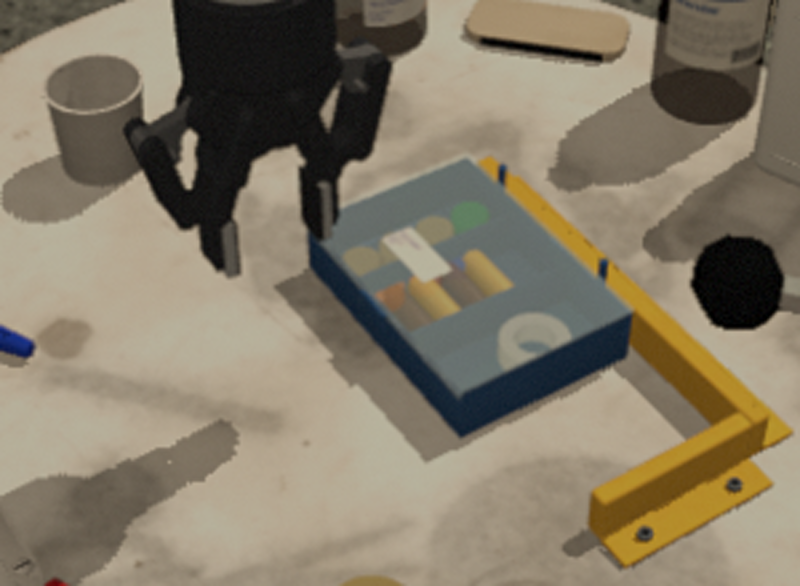

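```bash
python3 go.py 585 192 103 -3.1; python3 go.py 585 192 10 -3.1
```

```text
t 7.45 pos [458.3  74.6 103.7] F [-0.3 -0.2  0.3] w 0.55 yawx -2.99 z [-0.001 -0.    -1.   ] q [ 0.16  0.27 -0.31  0.99 -0.    1.78]
rot share [0.0001 0.0002 0.0006] | shift share, old axes [ 0.2408 -0.2477  0.0012] | new axes [ 0.2403 -0.2481  0.0015]
t 7.45 pos [458.3  74.6 103.7] F [-0.3 -0.2  0.3] w 0.55 yawx -2.99 z [-0.001 -0.    -1.   ] q [ 0.16  0.27 -0.31  0.99 -0.    1.78]
rot share [0.0001 0.0002 0.0006] | shift share, old axes [ 0.241  -0.2477  0.1872] | new axes [ 0.2403 -0.2481  0.1875]
```

Emit:
arm_command(commands=[[0.048,-0.05,0,0,0,0],[0.048,-0.05,0,0,0,0],[0.048,-0.05,0,0,0,0],[0.048,-0.05,0,0,0,0],[0.048,-0.05,0,0,0,0],[0,0,0.06,0,0,0],[0,0,0.06,0,0,0],[0,0,0.05,0,0,0],[0,0,0.02,0,0,0],[0,0,0,0,0,0]])

```text
t: 8.7
position: [584.7, 192.8, 8.6]
tool_rot: [0.0, 1.0, -0.027, -0.001]
wrist_force: [0.2, -0.6, 0.4]
width: 0.55
```

```bash
python3 go.py; python3 snap.py t5
```

```text
t 8.7 pos [584.7 192.8   8.6] F [ 0.2 -0.6  0.4] w 0.55 yawx -3.07 z [-0.001 -0.001 -1.   ] q [ 0.32  0.64  0.01  0.95 -0.    1.94]
```

View pics/t5.png

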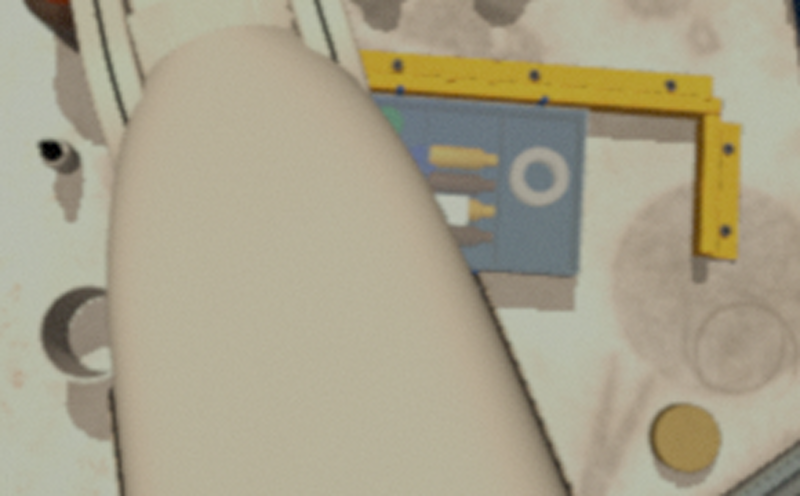

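```bash
python3 boxpos.py 586 111 577 273
```

```text
world [[628.5, -16.3], [515.2, -9.5]]
stop frame [[-9.9, 89.7], [-123.5, 90.2]]
angle of edge in stop frame deg 179.75 len 113.6
```

Emit:
arm_command(commands=[[0,0.03,0,0,0,0],[0,0.024,0,0,0,0],[0,0.01,0,0,0,0],[0,0.014,0,0,0,0],[0,0.014,0,0,0,0],[0,0.014,0,0,0,0],[0,0.014,0,0,0,0],[0,0.014,0,0,0,0],[0,0.014,0,0,0,0],[0,0,0,0,0,0]])

```text
t: 10.0
position: [581.4, 118.3, 9.4]
tool_rot: [0.0, 1.0, -0.027, 0.0]
wrist_force: [0.6, 1.5, 0.7]
width: 0.55
```

```bash
python3 go.py; python3 snap.py t6
```

```text
t 10.0 pos [581.4 118.3   9.4] F [0.6 1.5 0.7] w 0.55 yawx -3.14 z [ 0.001 -0.001 -1.   ] q [ 0.2   0.6  -0.06  0.91 -0.    1.83]
```

View pics/t6.png

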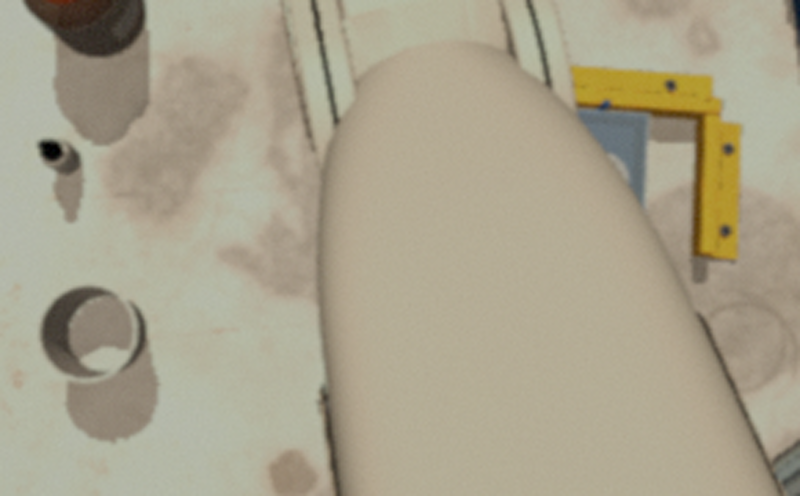

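Emit:
arm_command(commands=[[0,0.015,0,0,0,0],[0,0.015,0,0,0,0],[0,0.015,0,0,0,0],[0,0.015,0,0,0,0],[0,0.01,0,0,0,0],[0,0.006,0,0,0,0],[0,0.004,0,0,0,0],[0,0,0,0,0,0]])

```text
t: 11.05
position: [578.7, 78.7, 9.1]
tool_rot: [0.001, 1.0, -0.027, -0.0]
wrist_force: [1.2, 0.4, 0.9]
width: 0.549
```

Emit:
arm_command(commands=[[0,0.004,0,0,0,0],[0,0.004,0,0,0,0],[0,0,0,0,0,0]])

```text
t: 11.42
position: [578.8, 76.7, 9.2]
tool_rot: [-0.001, 1.0, -0.027, 0.0]
wrist_force: [-0.2, 6.1, 0.1]
width: 0.551
```

```bash
python3 go.py; python3 snap.py t7 s
```

```text
t 11.43 pos [578.8  76.7   9.2] F [-0.2  6.1  0.1] w 0.55 yawx -3.05 z [ 0.     0.003 -1.   ] q [ 0.13  0.59 -0.09  0.9   0.    1.75]
```

View pics/t7.png

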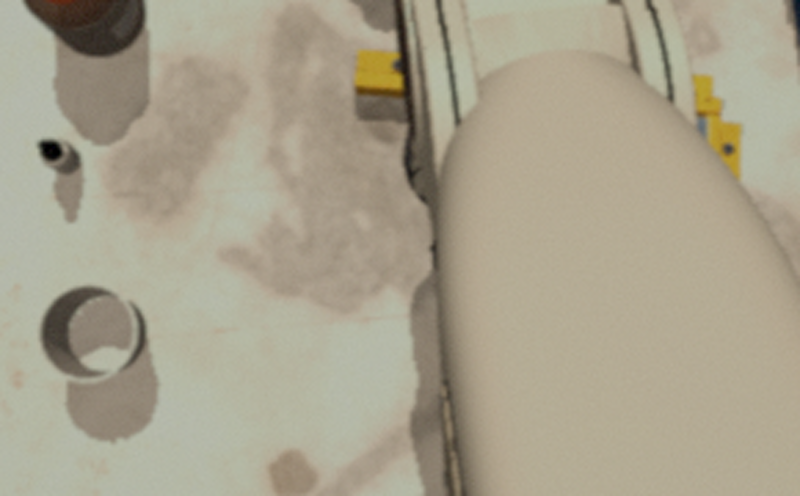

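View pics/t7s.png

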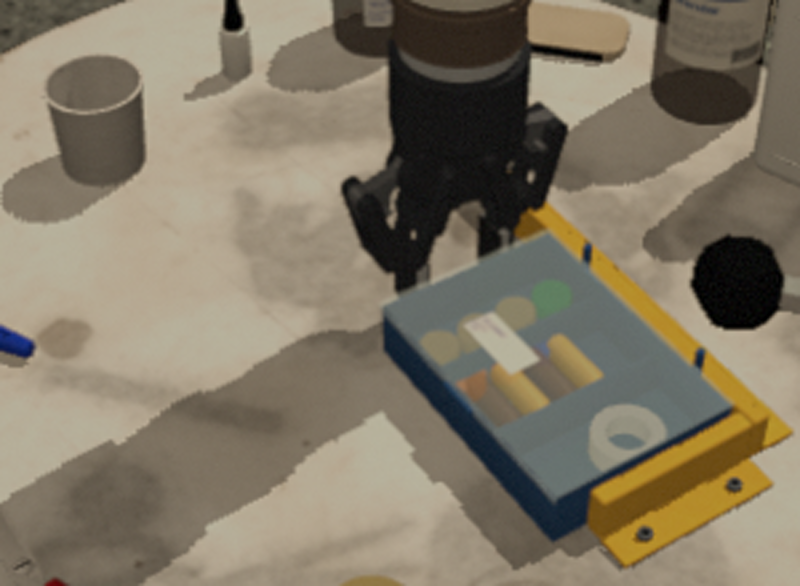

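Emit:
arm_command(commands=[[0,0.004,0,0,0,0],[0,0.002,0,0,0,0],[0,0,0,0,0,0]])

```text
t: 11.9
position: [578.8, 76.6, 9.5]
tool_rot: [-0.004, 1.0, -0.026, 0.0]
wrist_force: [-0.1, 12.8, 0.6]
width: 0.551
```

Emit:
arm_command(commands=[[0,-0.03,0,0,0,0],[0,-0.04,0,0,0,0],[0,0,-0.1,0,0,0],[0,0,-0.1,0,0,0],[0,0,0,0,0,-0.055],[0,0,0,0,0,-0.055],[0,0,0,0,0,-0.055],[0,0,0,0,0,-0.055],[0,0,0,0,0,-0.055]], hand=1)

```text
t: 13.02
position: [580.4, 107.6, 109.2]
tool_rot: [0.0, 0.918, 0.397, -0.0]
wrist_force: [-0.3, 0.2, -0.4]
width: 1.004
```

Emit:
arm_command(commands=[[0,0,0,0,0,-0.055],[0,0,0,0,0,-0.055],[0,0,0,0,0,-0.055],[0,0,0,0,0,-0.055],[0,0,0,0,0,-0.005],[0,0,0,0,0,0]])

```text
t: 13.78
position: [580.5, 107.4, 109.2]
tool_rot: [0.0, 0.727, 0.687, -0.0]
wrist_force: [1.1, 0.9, 0.8]
width: 1.004
```

```bash
python3 go.py 485 -17 100 86.9; python3 go.py 485 -17 5 86.9
```

```text
t 13.78 pos [580.5 107.4 109.2] F [1.1 0.9 0.8] w 1.0 yawx 86.78 z [-0. -0. -1.] q [ 0.18  0.49  0.05  1.13 -0.    0.24]
rot share [-0.      0.0001 -0.0007] | shift share, old axes [-0.2592 -0.1766  0.0186] | new axes [-0.2588 -0.1772  0.0185]
t 13.78 pos [580.5 107.4 109.2] F [1.1 0.9 0.8] w 1.0 yawx 86.78 z [-0. -0. -1.] q [ 0.18  0.49  0.05  1.13 -0.    0.24]
rot share [-0.      0.0001 -0.0007] | shift share, old axes [-0.2591 -0.1766  0.2086] | new axes [-0.2588 -0.1772  0.2085]
```

Emit:
arm_command(commands=[[-0.052,-0.036,0,0,0,0],[-0.052,-0.036,0,0,0,0],[-0.052,-0.036,0,0,0,0],[-0.052,-0.036,0,0,0,0],[-0.052,-0.036,0,0,0,0],[0,0,0.06,0,0,0],[0,0,0.06,0,0,0],[0,0,0.06,0,0,0],[0,0,0.026,0,0,0],[0,0,0,0,0,0]])

```text
t: 15.02
position: [483.0, -17.7, 5.8]
tool_rot: [-0.001, 0.726, 0.687, -0.001]
wrist_force: [-0.1, 0.1, -0.1]
width: 0.995
```

```bash
python3 go.py; python3 snap.py t8 s
```

```text
t 15.03 pos [483.  -17.7   5.8] F [-0.1  0.1 -0.1] w 0.99 yawx 86.85 z [-0.002 -0.    -1.   ] q [-0.04  0.43 -0.37  0.76 -0.    0.02]
```

View pics/t8.png

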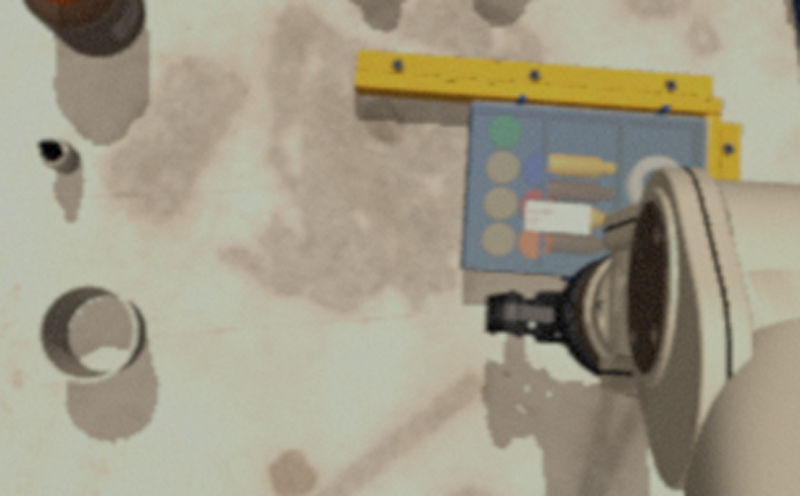

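View pics/t8s.png

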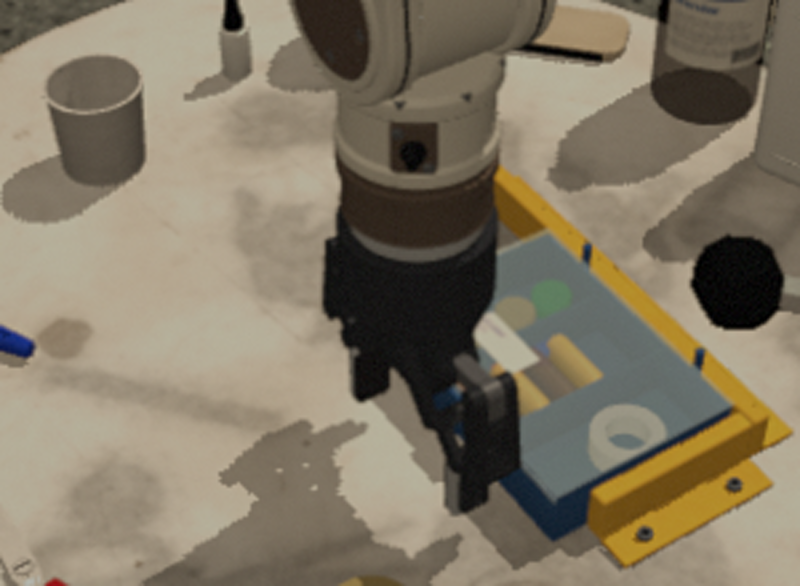

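Emit:
arm_command(commands=[[0,0.02,0,0,0,0],[0,0.016,0,0,0,0],[0,0.006,0,0,0,0],[0,0.006,0,0,0,0],[0,0,0,0,0,0]])

```text
t: 15.75
position: [506.9, -19.0, 6.1]
tool_rot: [-0.0, 0.726, 0.688, -0.0]
wrist_force: [-3.3, 0.4, 2.6]
width: 1.001
```

Emit:
arm_command(commands=[[0,0.006,0,0,0,0],[0,0.006,0,0,0,0],[0,0,0,0,0,0]])

```text
t: 16.12
position: [510.9, -19.2, 5.9]
tool_rot: [-0.002, 0.726, 0.688, -0.002]
wrist_force: [-9.1, 0.7, 7.1]
width: 1.0
```

Emit:
arm_command(commands=[[0,0.003,0,0,0,0],[0,0,0,0,0,0]])

```text
t: 16.38
position: [510.9, -19.2, 5.7]
tool_rot: [-0.003, 0.726, 0.688, -0.003]
wrist_force: [-11.2, 1.4, 8.5]
width: 1.002
```

```bash
python3 go.py; python3 snap.py t9 s
```

```text
t 16.38 pos [510.9 -19.2   5.7] F [-11.2   1.4   8.5] w 1.0 yawx 86.88 z [-0.008  0.001 -1.   ] q [-0.04  0.48 -0.29  0.81  0.    0.02]
```

View pics/t9.png

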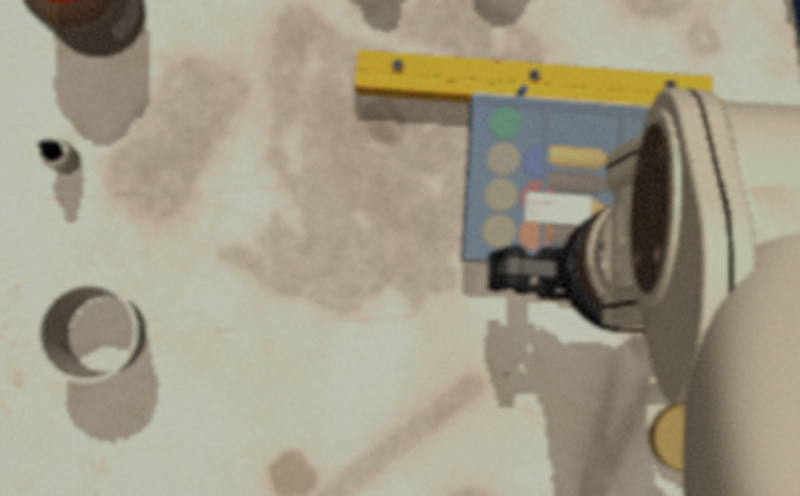

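View pics/t9s.png

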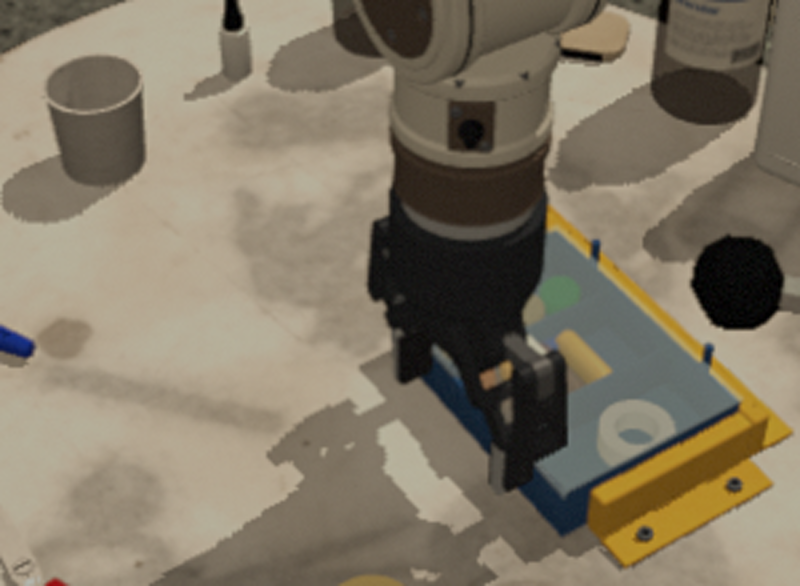

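Emit:
arm_command(commands=[[0,-0.03,0,0,0,0],[0,-0.05,0,0,0,0],[0,-0.05,0,0,0,0],[0,0,-0.1,0,0,0],[0,0,-0.1,0,0,0],[0,0,-0.05,0,0,0.05],[0,0,0,0,0,0.05],[0,0,0,0,0,0.05],[0,0,0,0,0,0.05],[0,0,0,0,0,0.05]], hand=0.05)

```text
t: 17.73
position: [452.0, -16.1, 131.8]
tool_rot: [0.001, 0.935, 0.355, 0.002]
wrist_force: [0.4, -0.4, 0.1]
width: 0.529
```

```bash
python3 go.py 428 360 125 42; python3 snap.py t10 s
```

```text
t 17.73 pos [452.  -16.1 131.8] F [ 0.4 -0.4  0.1] w 0.53 yawx 41.59 z [ 0.004 -0.    -1.   ] q [-0.04  0.22 -0.3   1.05 -0.    0.81]
rot share [ 0.0008 -0.0008 -0.0023] | shift share, old axes [ 0.4633 -0.5944  0.0133] | new axes [ 0.4676 -0.591   0.0136]
```

View pics/t10.png

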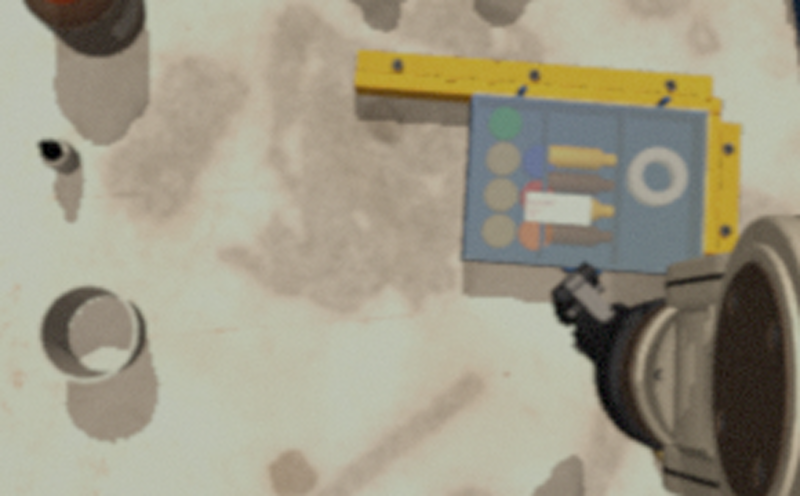

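View pics/t10s.png

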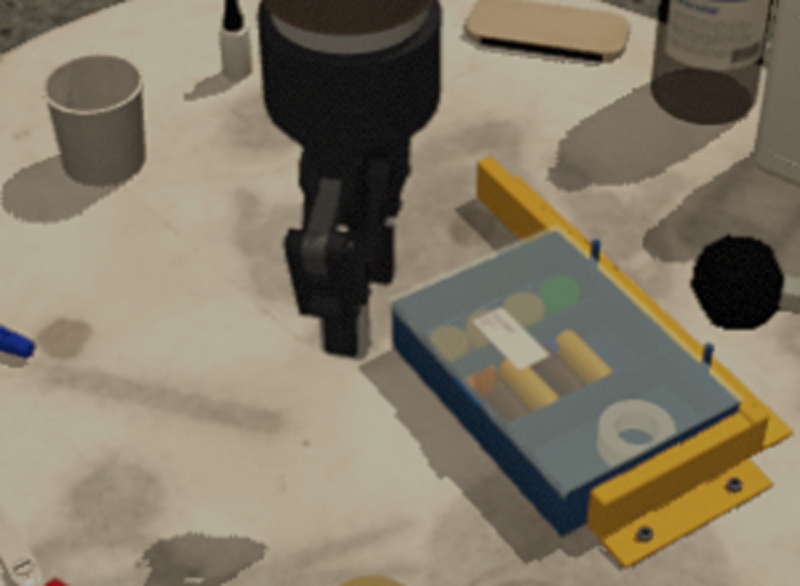

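```bash
python3 boxpos.py 472 95.5 707 108.5 463 262 707 108.5; python3 - <<'E'
import cv2
a=cv2.imread('pics/t10_raw.png');cv2.imwrite('pics/t10z.png',cv2.resize(a[190:280,330:450],(800,600),interpolation=cv2.INTER_CUBIC))
b=cv2.imread('pics/t10s_raw.png');cv2.imwrite('pics/t10sz.png',cv2.resize(b[230:365,320:500],(800,600),interpolation=cv2.INTER_CUBIC))
E
```

```text
world [[637.9, 63.6], [632.1, -101.4], [521.4, 68.9], [632.1, -101.4]]
stop frame [[-5.0, 170.0], [-1.7, 4.9], [-121.6, 168.9], [-1.7, 4.9]]
angle of edge in stop frame deg -88.84 len 165.2
angle of edge in stop frame deg -53.83 len 203.2
```

View pics/t10z.png

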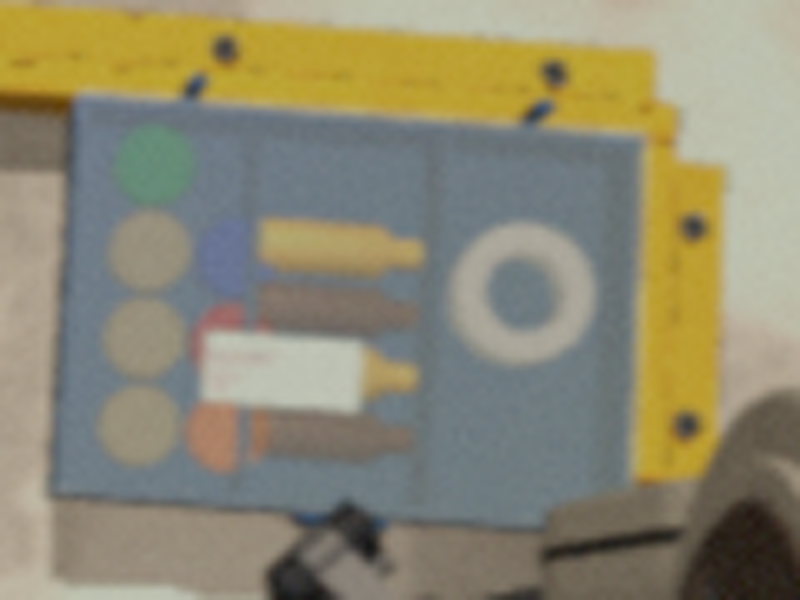

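View pics/t10sz.png

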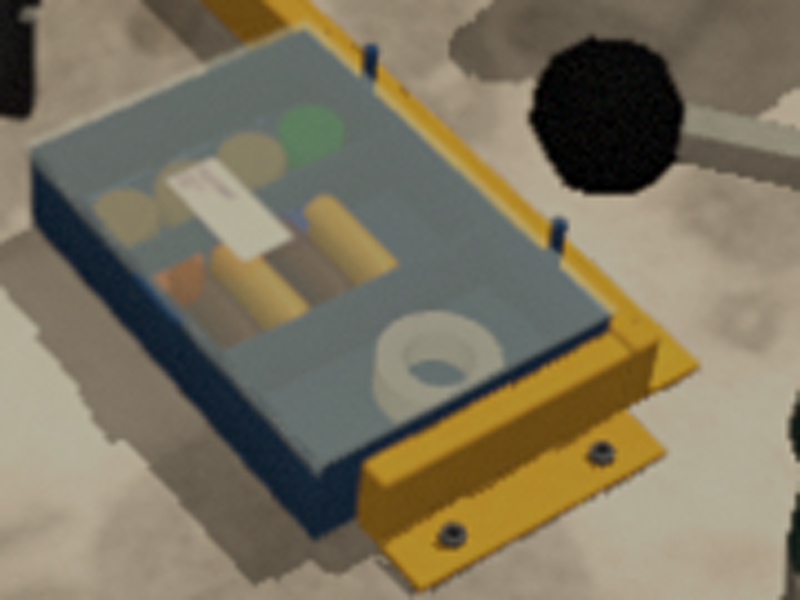

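```bash
python3 - <<'E'
from meas import *
from rig import arm
c=arm.calibration('top')
for f in('t10_raw','t9_raw'):
    im=cv2.imread(f'pics/{f}.png').astype(float); s=im[:,:,2]-im[:,:,0]  # R-B: yellow high, box negative
    def cross(prof,idx,thr,first):
        k=[i for i in range(len(prof)-1) if (prof[i]-thr)*(prof[i+1]-thr)<0]
        if not k: return None
        i=k[0] if first else k[-1]; return idx[i]+(thr-prof[i])/(prof[i+1]-prof[i])
    top=[];lid=[]
    for x in range(343,(422 if f[1]=='1' else 395)):
        ys=np.arange(180,225); p=s[180:225,x]
        m=ys[p.argmax()]
        a=cross(s[180:m+1,x],np.arange(180,m+1),(s[180,x]+110)/2,False)
        b=cross(s[198:225,x],np.arange(198,225),40,True)
        if a: top.append((x,a))
        if b: lid.append((x,b))
    T=onz(c,top,7);L=onz(c,lid,39)
    for n,P in(('strip',T),('lid',L)):
        p,v,r=fit(P);print(f,n,p.round(1),np.degrees(np.arctan2(v[1],v[0]))%180,r)
    if f[1]=='1':
        o=[];l=[]
        for y in range(222,258):
            a=cross(s[y,428:445],np.arange(428,445),70,False); b=cross(s[y,400:434],np.arange(400,434),40,False)
            if a:o.append((a,y))
            if b:l.append((b,y))
        for n,P in(('sstrip',onz(c,o,7)),('slid',onz(c,l,39))):
            p,v,r=fit(P);print(f,n,p.round(1),np.degrees(np.arctan2(v[1],v[0]))%180,r)
E
```

```text
t10_raw strip [668.7 -19.9] 86.61376 3.1332753388703014
t10_raw lid [636.3   1.2] 86.75954 3.907484417212754
t10_raw sstrip [ 581.9 -132.7] 177.70177 0.1813010160894008
t10_raw slid [569.2 -98.2] 176.77884 4.774104730416473
t9_raw strip [671.   19.2] 86.51223 3.0305313336717052
t9_raw lid [636.7   8.2] 86.71928 3.028456553593897
```

Emit:
arm_command(commands=[[0.047,-0.059,0,0,0,0],[0.047,-0.059,0,0,0,0],[0.047,-0.059,0,0,0,0],[0.047,-0.059,0,0,0,0],[0.047,-0.059,0,0,0,0],[0.047,-0.059,0,0,0,0],[0.047,-0.059,0,0,0,0],[0.047,-0.059,0,0,0,0],[0.047,-0.059,0,0,0,0],[0.047,-0.059,0,0,0,0]])

```text
t: 19.08
position: [428.8, 362.5, 131.5]
tool_rot: [-0.0, 0.933, 0.359, 0.001]
wrist_force: [0.1, 1.2, -0.5]
width: 0.529
```

Emit:
arm_command(commands=[[0,0,0,-0.042,0,0],[0,0,0,-0.042,0,0],[0,0,0,0,0,0]])

```text
t: 19.45
position: [427.0, 362.6, 130.6]
tool_rot: [0.122, 0.925, 0.357, 0.047]
wrist_force: [0.7, 0.1, -0.0]
width: 0.528
```

```bash
python3 go.py 428 360 10 42 -15
```

```text
t 19.45 pos [427.  362.6 130.6] F [ 0.7  0.1 -0. ] w 0.53 yawx 42.25 z [ 0.174 -0.193 -0.966] q [ 0.84  0.44 -0.01  1.15 -0.26  1.68]
rot share [ 0.0004 -0.0001  0.0014] | shift share, old axes [-0.0019 -0.0576  0.2343] | new axes [-0.0021 -0.0574  0.2344]
```

Emit:
arm_command(commands=[[0,-0.0145,0.0585,0,0,0],[0,-0.0145,0.0585,0,0,0],[0,-0.0145,0.0585,0,0,0],[0,-0.0145,0.0585,0,0,0],[0,0,0,0,0,0]])

```text
t: 20.08
position: [429.1, 356.5, 8.7]
tool_rot: [0.123, 0.926, 0.354, 0.045]
wrist_force: [-0.2, -0.1, 0.5]
width: 0.525
```

```bash
python3 go.py; python3 snap.py t11 s;  python3 - <<'E'
import cv2
b=cv2.imread('pics/t11s_raw.png');cv2.imwrite('pics/t11sz.png',cv2.resize(b[100:280,100:340],(800,600),interpolation=cv2.INTER_CUBIC))
E
```

```text
t 20.07 pos [429.1 356.5   8.7] F [-0.2 -0.1  0.5] w 0.53 yawx 41.86 z [ 0.17  -0.197 -0.966] q [ 0.83  0.57 -0.15  0.88 -0.26  1.68]
```

View pics/t11.png

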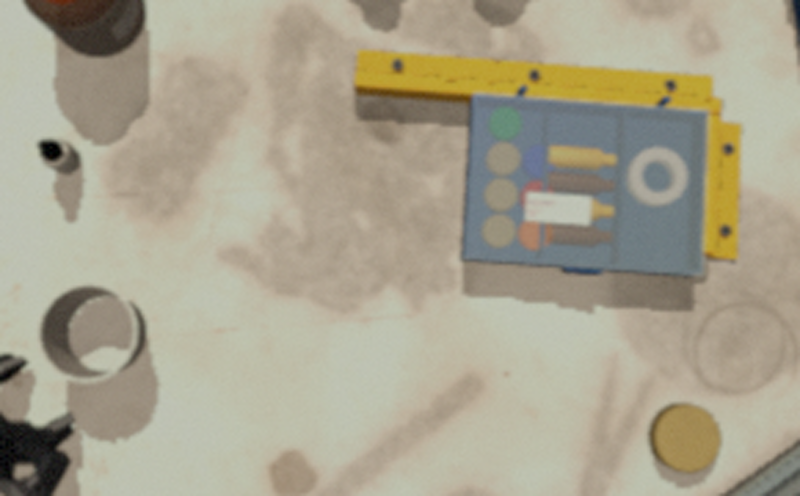

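View pics/t11sz.png

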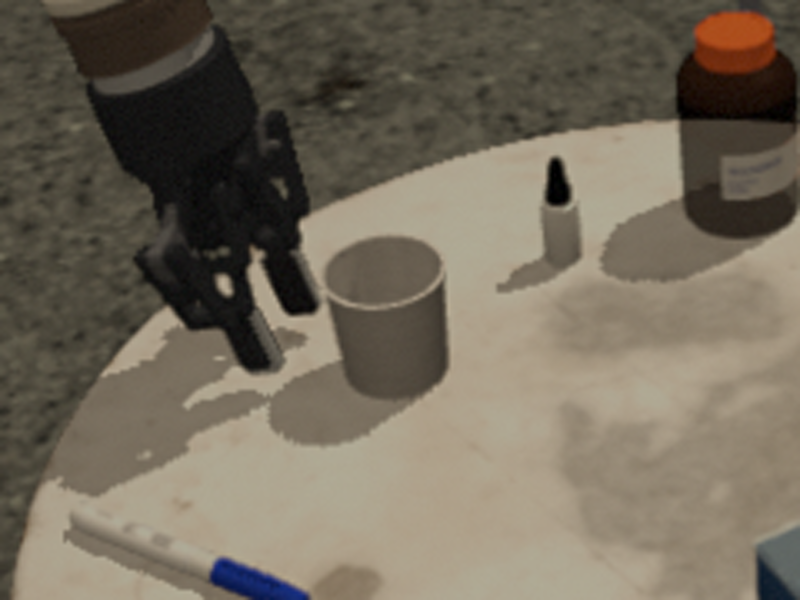

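Emit:
arm_command(commands=[[0,0.0193,0.0052,0,0,0],[0,0.0193,0.0052,0,0,0],[0,0.0097,0.0026,0,0,0],[0,0.0097,0.0026,0,0,0],[-0.002,0.0145,0.0039,0,0,0],[-0.003,0.0145,0.0039,0,0,0],[-0.003,0.0145,0.0039,0,0,0],[-0.003,0.0145,0.0039,0,0,0],[0,0,0,0,0,0]])

```text
t: 21.3
position: [466.1, 309.5, 10.8]
tool_rot: [0.123, 0.926, 0.354, 0.047]
wrist_force: [0.5, -0.5, 0.5]
width: 0.524
```

```bash
python3 go.py; python3 snap.py t12 s;  python3 - <<'E'
import cv2
b=cv2.imread('pics/t12s_raw.png');cv2.imwrite('pics/t12sz.png',cv2.resize(b[100:280,100:340],(800,600),interpolation=cv2.INTER_CUBIC))
E
```

```text
t 21.3 pos [466.1 309.5  10.8] F [ 0.5 -0.5  0.5] w 0.52 yawx 41.83 z [ 0.174 -0.195 -0.965] q [ 0.73  0.55 -0.18  0.84 -0.26  1.57]
```

View pics/t12.png

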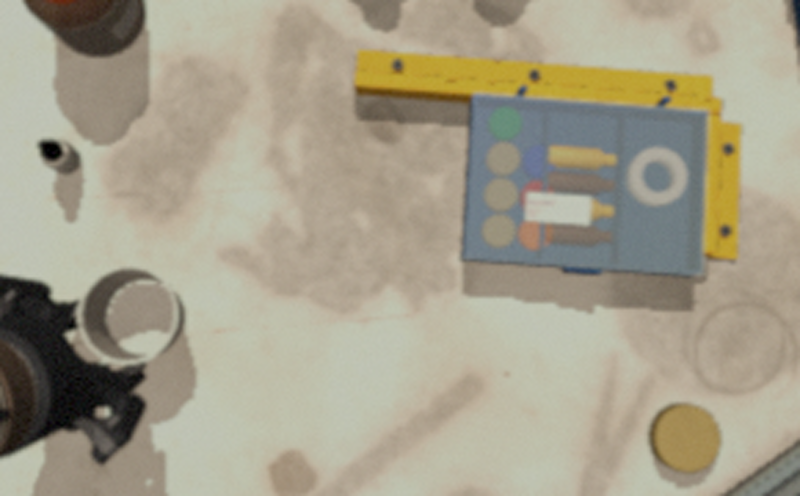

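View pics/t12sz.png

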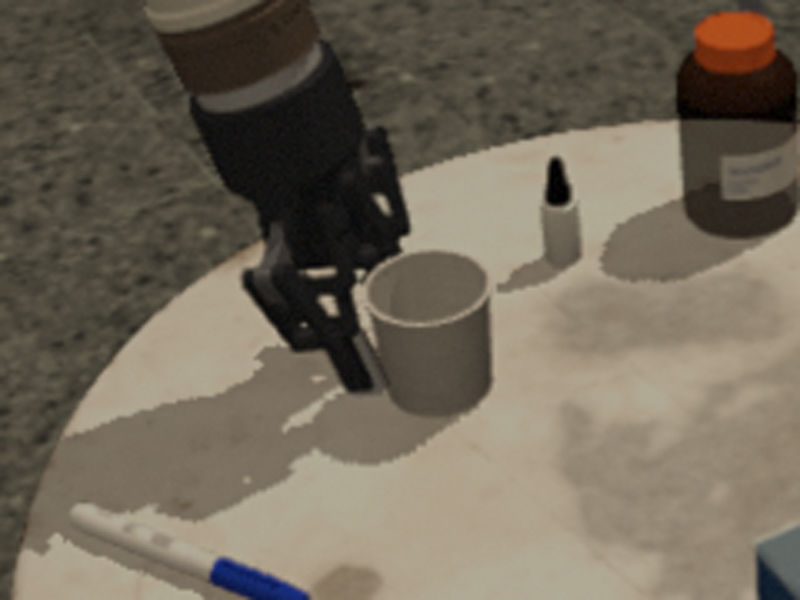

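```bash
cat > cup.py <<'E'
import sys
from h import *
from rig import arm
c=arm.calibration('top');v=np.array([[float(sys.argv[1]),float(sys.argv[2])]])/(800/290)+170-.3
W=onz(c,v,66)[0];print('cup',W.round(1))
p=arm.state()['position'][:2];a=np.radians(-48);d=np.array([np.cos(a),np.sin(a)]);x=np.array([-d[1],d[0]])
print('rel TCP: along',((W-p)@d).round(1),'lat',((W-p)@x).round(1))
g=np.array([591,118.])-W;print('to pre-target along',(g@d).round(1),'lat',(g@x).round(1))
g=np.array([611,95.])-W;print('to target along',(g@d).round(1),'lat',(g@x).round(1))
E
python3 cup.py 130 317
```

```text
cup [479.7 288.3]
rel TCP: along 25.4 lat -4.1
to pre-target along 201.1 lat -31.2
to target along 231.5 lat -31.8
```

Emit:
arm_command(commands=[[-0.003,0.016,0.0045,0,0,0],[-0.003,0.0193,0.0054,0,0,0],[-0.003,0.0193,0.0054,0,0,0],[-0.003,0.0193,0.0054,0,0,0],[-0.003,0.0193,0.0054,0,0,0],[-0.003,0.0193,0.0054,0,0,0],[-0.003,0.0193,0.0054,0,0,0],[-0.003,0.0193,0.0054,0,0,0],[-0.003,0.0193,0.0054,0,0,0],[-0.003,0.016,0.0045,0,0,0]])

```text
t: 22.65
position: [519.6, 227.7, 10.0]
tool_rot: [0.123, 0.926, 0.354, 0.047]
wrist_force: [-1.5, 0.9, 1.3]
width: 0.528
```

```bash
python3 go.py; python3 snap.py t13
```

```text
t 22.65 pos [519.6 227.7  10. ] F [-1.5  0.9  1.3] w 0.53 yawx 41.88 z [ 0.174 -0.194 -0.965] q [ 0.55  0.53 -0.22  0.77 -0.26  1.38]
```

View pics/t13.png

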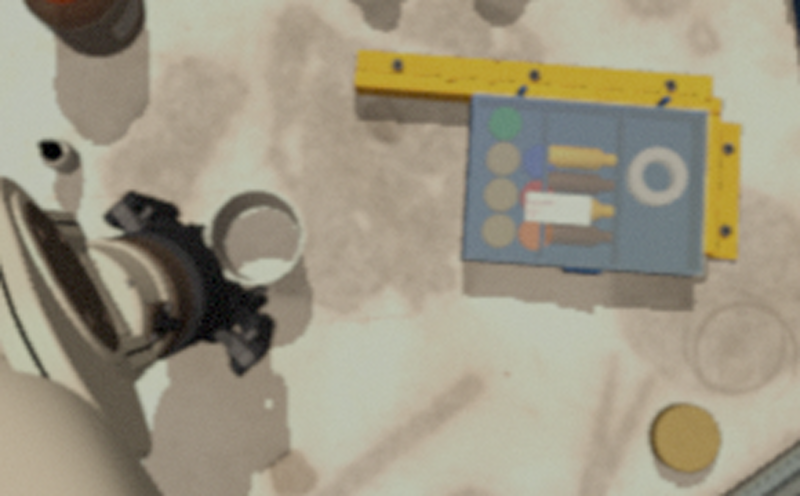

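```bash
python3 cup.py 256 238
```

```text
cup [532.8 208.2]
rel TCP: along 22.4 lat -3.0
to pre-target along 106.0 lat -17.1
to target along 136.4 lat -17.6
```

Emit:
arm_command(commands=[[-0.003,0.016,0.0044,0,0,0],[-0.003,0.0193,0.0053,0,0,0],[-0.003,0.0193,0.0053,0,0,0],[-0.003,0.0193,0.0053,0,0,0],[-0.003,0.0193,0.0053,0,0,0],[-0.003,0.0193,0.0053,0,0,0],[-0.003,0.0193,0.0053,0,0,0],[-0.003,0.0193,0.0053,0,0,0],[-0.003,0.0193,0.0053,0,0,0],[-0.003,0.014,0.0038,0,0,0]])

```text
t: 23.95
position: [572.3, 146.4, 9.6]
tool_rot: [0.123, 0.926, 0.354, 0.047]
wrist_force: [-1.0, 1.7, 0.3]
width: 0.521
```

```bash
python3 go.py; python3 snap.py t14 s
```

```text
t 23.95 pos [572.3 146.4   9.6] F [-1.   1.7  0.3] w 0.52 yawx 41.87 z [ 0.174 -0.194 -0.965] q [ 0.38  0.54 -0.2   0.73 -0.25  1.2 ]
```

View pics/t14.png

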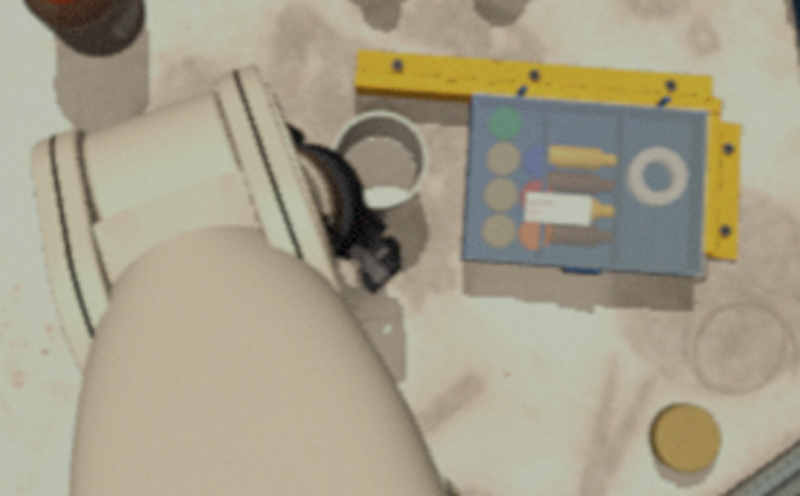

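View pics/t14s.png

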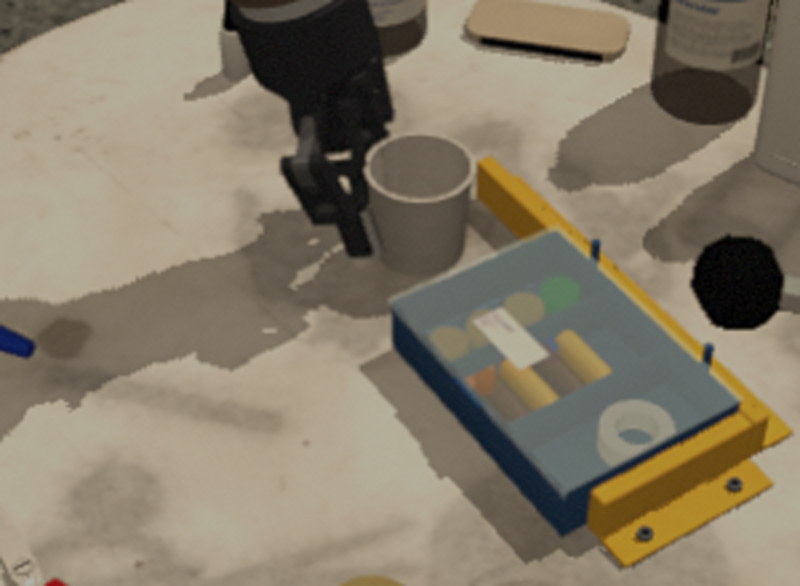

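```bash
python3 cup.py 379 160
```

```text
cup [586.6 127.9]
rel TCP: along 23.0 lat -1.5
to pre-target along 10.3 lat -3.4
to target along 40.8 lat -3.9
```

Emit:
arm_command(commands=[[-0.001,0.0145,0.004,0,0,0],[-0.001,0.0145,0.004,0,0,0],[-0.001,0.0145,0.004,0,0,0],[0,0,0,0,0,0]])

```text
t: 24.55
position: [586.3, 128.6, 9.5]
tool_rot: [0.123, 0.926, 0.354, 0.047]
wrist_force: [-0.5, -0.6, 0.1]
width: 0.526
```

```bash
python3 go.py; python3 snap.py t15 s
```

```text
t 24.55 pos [586.3 128.6   9.5] F [-0.5 -0.6  0.1] w 0.53 yawx 41.83 z [ 0.174 -0.195 -0.965] q [ 0.34  0.55 -0.18  0.73 -0.24  1.17]
```

View pics/t15.png

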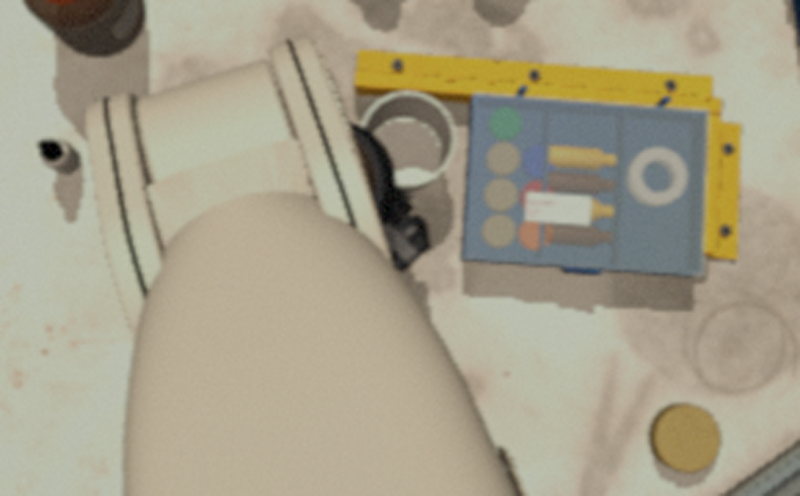

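View pics/t15s.png

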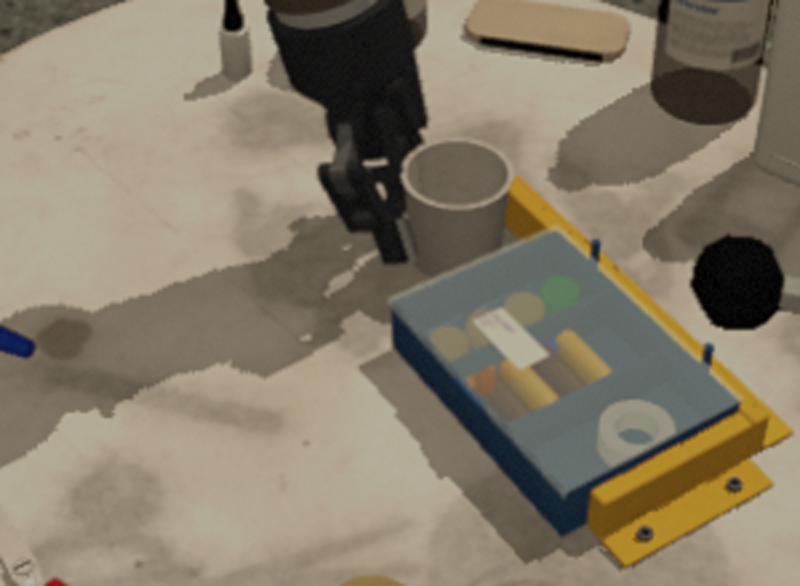

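```bash
python3 cup.py 407 139; sed -i 's/-48/-48/' cup.py
```

```text
cup [601.2 109.4]
rel TCP: along 24.8 lat -1.8
to pre-target along -13.2 lat -1.9
to target along 17.2 lat -2.4
```

Emit:
arm_command(commands=[[0.0028,0.0028,0.0008,0,0,0],[0.0028,0.0028,0.0008,0,0,0],[0.0028,0.0028,0.0008,0,0,0],[0.0028,0.0028,0.0008,0,0,0],[0,0,0,0,0,0]])

```text
t: 25.28
position: [594.2, 128.7, 9.4]
tool_rot: [0.123, 0.926, 0.354, 0.047]
wrist_force: [-0.4, 0.2, 0.0]
width: 0.523
```

Emit:
arm_command(commands=[[0.002,0.002,0.0005,0,0,0],[0,0,0,0,0,0]])

```text
t: 25.52
position: [595.5, 128.6, 9.4]
tool_rot: [0.123, 0.926, 0.354, 0.047]
wrist_force: [-0.2, 0.5, 0.4]
width: 0.525
```

Emit:
arm_command(commands=[[0.002,0.002,0.0005,0,0,0],[0,0,0,0,0,0]])

```text
t: 25.78
position: [596.9, 128.5, 9.5]
tool_rot: [0.123, 0.926, 0.354, 0.047]
wrist_force: [-0.1, -0.4, 0.3]
width: 0.525
```

Emit:
arm_command(commands=[[0.002,0.002,0.0005,0,0,0],[0,0,0,0,0,0]])

```text
t: 26.02
position: [598.3, 128.4, 9.4]
tool_rot: [0.123, 0.926, 0.354, 0.047]
wrist_force: [-0.2, 0.4, 0.3]
width: 0.526
```

```bash
python3 go.py; python3 snap.py t16 s
```

```text
t 26.02 pos [598.3 128.4   9.4] F [-0.2  0.4  0.3] w 0.53 yawx 41.89 z [ 0.174 -0.194 -0.965] q [ 0.33  0.57 -0.15  0.74 -0.24  1.16]
```

View pics/t16.png

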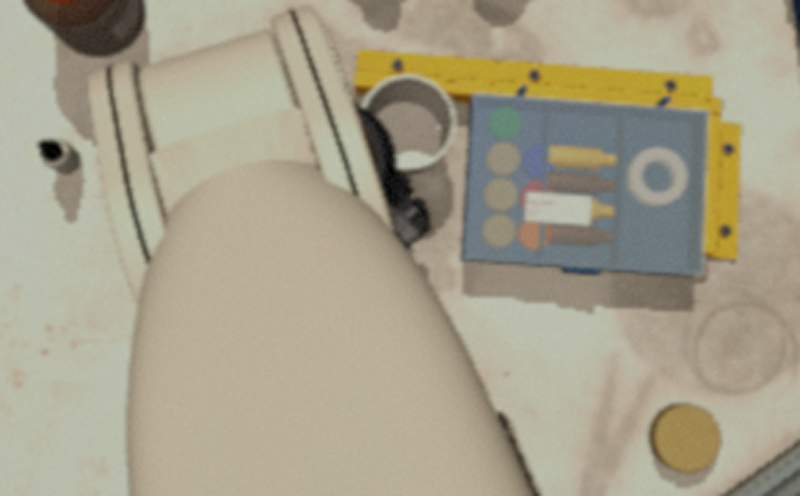

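View pics/t16s.png

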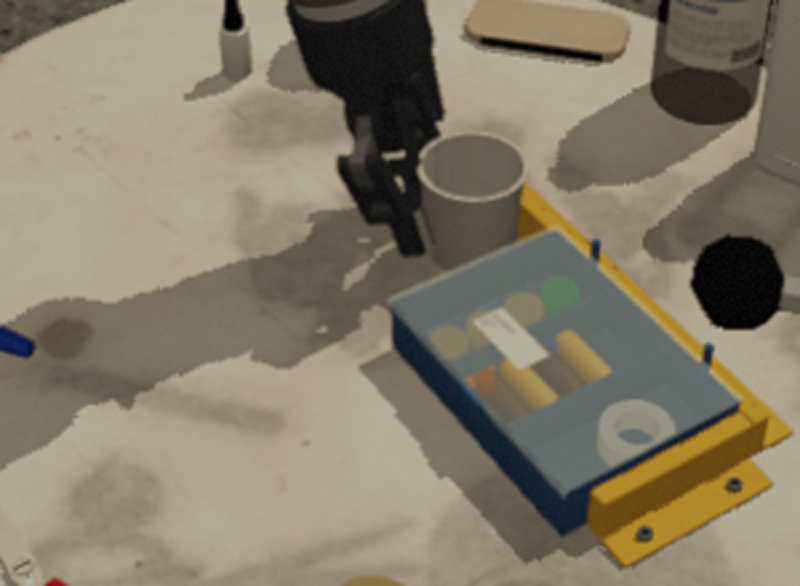

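```bash
python3 cup.py 410 122; python3 - <<'E'
from meas import *
from rig import arm
c=arm.calibration('top');im=cv2.imread('pics/t16_raw.png')
# strip outer edge near y=105: column px
s=im[:,:,2].astype(float)-im[:,:,0]
for x in (305,318,330): print(x,s[184:194,x])
E
```

```text
cup [612.9 107.6]
rel TCP: along 25.2 lat -3.1
to pre-target along -22.4 lat -9.3
to target along 8.1 lat -9.8
305 [ 27.  30.  30.  41.  91. 134. 141. 139. 137. 138.]
318 [ 31.  30.  28.  25.  31.  84. 132. 141. 141. 137.]
330 [ 33.  31.  33.  33.  34.  42.  88. 134. 138. 137.]
```

Emit:
arm_command(commands=[[-0.0024,0.0031,0.0008,0,0,0],[-0.0024,0.0031,0.0008,0,0,0],[-0.0024,0.0031,0.0008,0,0,0],[-0.0024,0.0031,0.0008,0,0,0],[0,0,0,0,0,0]])

```text
t: 26.75
position: [598.4, 120.4, 9.3]
tool_rot: [0.123, 0.926, 0.354, 0.047]
wrist_force: [-2.7, 2.2, 1.4]
width: 0.524
```

```bash
python3 go.py; python3 snap.py t17 s
```

```text
t 26.75 pos [598.4 120.4   9.3] F [-2.7  2.2  1.4] w 0.52 yawx 41.9 z [ 0.173 -0.194 -0.966] q [ 0.32  0.57 -0.16  0.74 -0.24  1.14]
```

View pics/t17.png

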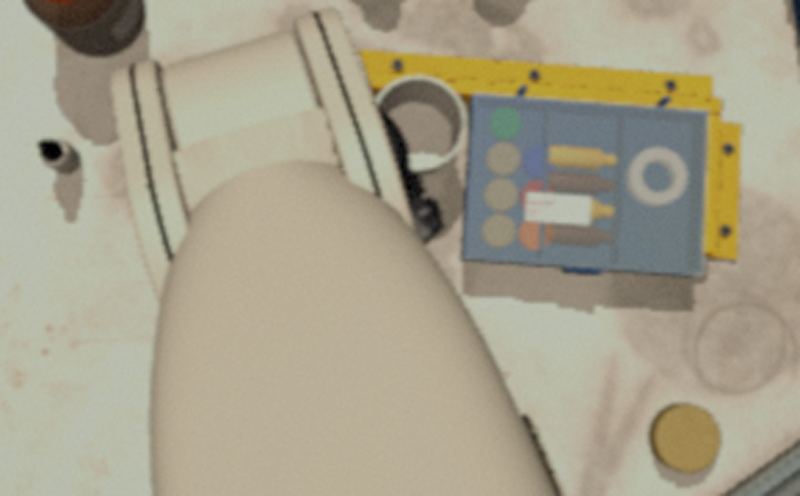

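Emit:
arm_command(commands=[[-0.0022,0.002,0.0006,0,0,0],[-0.0022,0.002,0.0006,0,0,0],[-0.0022,0.002,0.0006,0,0,0],[0,0,0,0,0,0]])

```text
t: 27.35
position: [598.3, 116.1, 9.4]
tool_rot: [0.123, 0.926, 0.355, 0.047]
wrist_force: [-3.4, 3.2, 1.0]
width: 0.522
```

Emit:
arm_command(commands=[[-0.002,0.002,0.0005,0,0,0],[0,0,0,0,0,0]])

```text
t: 27.6
position: [598.3, 114.6, 9.4]
tool_rot: [0.123, 0.926, 0.355, 0.047]
wrist_force: [-3.6, 3.1, 0.5]
width: 0.531
```

```bash
python3 go.py; python3 snap.py t18 s
```

```text
t 27.6 pos [598.3 114.6   9.4] F [-3.6  3.1  0.5] w 0.53 yawx 41.91 z [ 0.174 -0.194 -0.966] q [ 0.31  0.56 -0.16  0.73 -0.24  1.13]
```

View pics/t18.png

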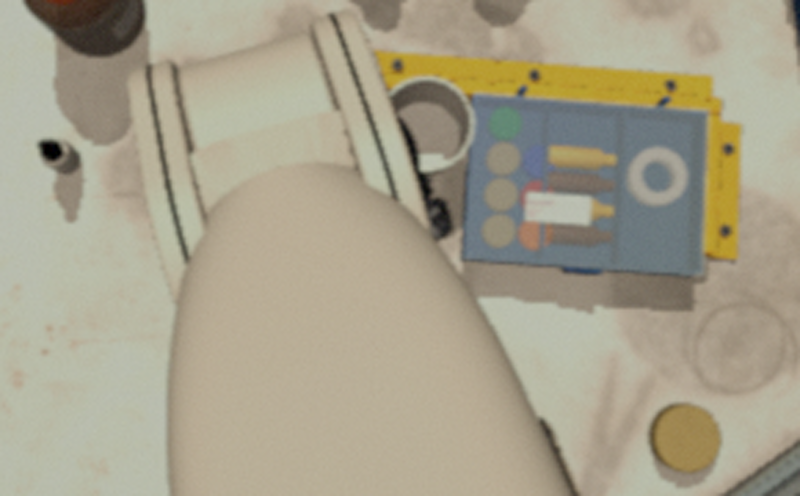

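View pics/t18s.png

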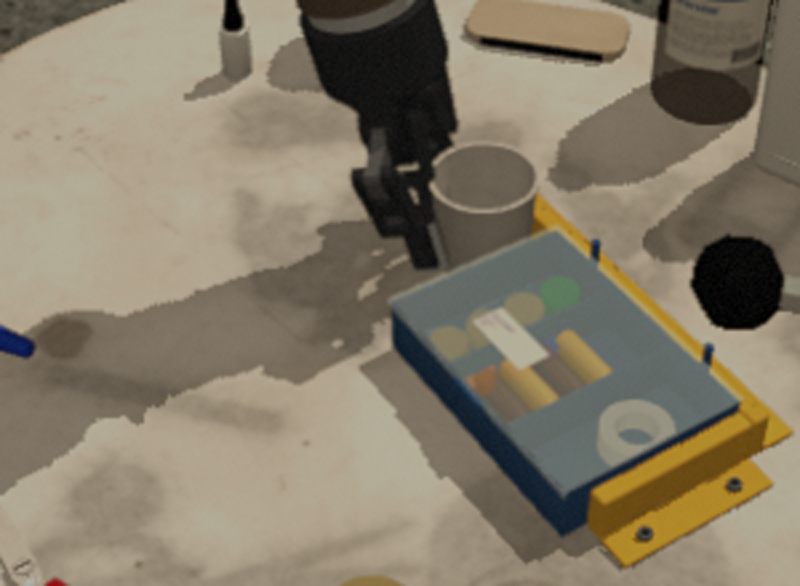

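Emit:
arm_command(commands=[[-0.0015,0.0014,0.0004,0,0,0],[0,0,0,0,0,0]])

```text
t: 27.95
position: [598.3, 113.6, 9.4]
tool_rot: [0.123, 0.926, 0.355, 0.047]
wrist_force: [-4.1, 3.9, 1.9]
width: 0.525
```

Emit:
arm_command(commands=[[-0.0015,0.0014,0.0004,0,0,0],[0,0,0,0,0,0]])

```text
t: 28.2
position: [598.2, 112.5, 9.4]
tool_rot: [0.123, 0.926, 0.354, 0.047]
wrist_force: [-3.3, 3.5, 0.8]
width: 0.525
```

Emit:
arm_command(commands=[[-0.0015,0.0014,0.0004,0,0,0],[0,0,0,0,0,0]])

```text
t: 28.45
position: [598.2, 111.9, 9.4]
tool_rot: [0.122, 0.926, 0.355, 0.047]
wrist_force: [-3.6, 4.0, 0.9]
width: 0.525
```

Emit:
arm_command(commands=[[-0.0015,0.0014,0.0004,0,0,0],[0,0,0,0,0,0]])

```text
t: 28.7
position: [598.2, 111.6, 9.4]
tool_rot: [0.122, 0.926, 0.355, 0.047]
wrist_force: [-3.3, 5.9, 0.6]
width: 0.521
```

```bash
python3 go.py; python3 snap.py t19 s;  python3 - <<'E'
import cv2
b=cv2.imread('pics/t19_raw.png');cv2.imwrite('pics/t19z.png',cv2.resize(b[185:275,290:410],(800,600),interpolation=cv2.INTER_CUBIC))
E
```

```text
t 28.7 pos [598.2 111.6   9.4] F [-3.3  5.9  0.6] w 0.52 yawx 41.97 z [ 0.174 -0.192 -0.966] q [ 0.3   0.56 -0.17  0.73 -0.24  1.13]
```

View pics/t19z.png

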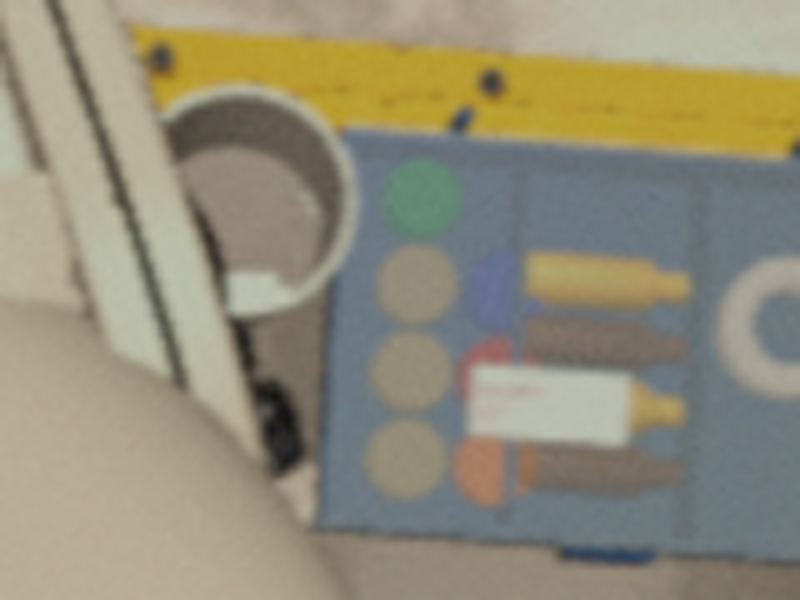

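View pics/t19s.png

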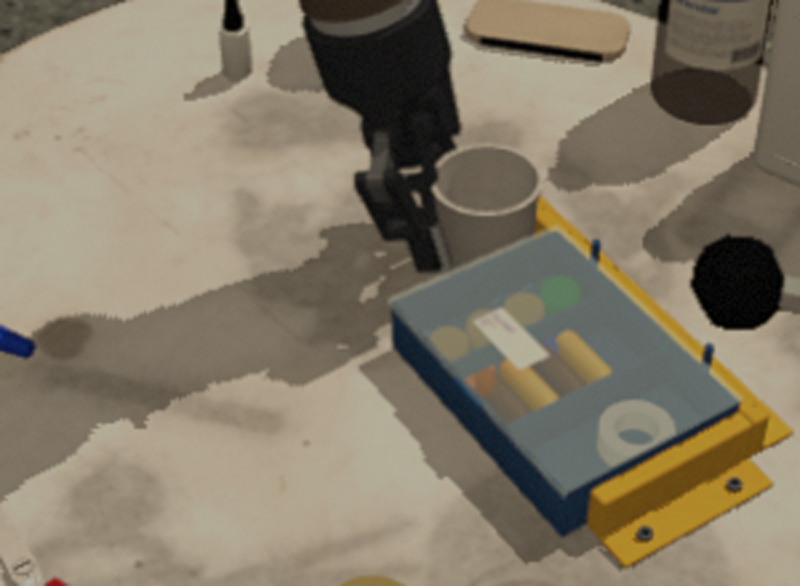

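Emit:
arm_command(commands=[[0,-0.003,-0.0008,0,0,0],[0,-0.006,-0.0016,0,0,0],[0,-0.012,-0.0032,0,0,0],[0,-0.03,-0.008,0,0,0],[0,-0.06,-0.016,0,0,0],[0,-0.06,-0.016,0,0,0],[0,0.0,-0.1,0,0,0],[0,0.0,-0.1,0,0,0],[0,0.0,-0.1,0,0,0],[0,0,0,0,0,0]])

```text
t: 30.05
position: [514.9, 207.9, 159.0]
tool_rot: [0.122, 0.926, 0.355, 0.052]
wrist_force: [1.2, 0.4, 0.3]
width: 0.519
```

```bash
python3 go.py; python3 snap.py t20 s;  python3 - <<'E'
import cv2
b=cv2.imread('pics/t20_raw.png');cv2.imwrite('pics/t20z.png',cv2.resize(b[185:275,290:410],(800,600),interpolation=cv2.INTER_CUBIC))
b=cv2.imread('pics/t20s_raw.png');cv2.imwrite('pics/t20sz.png',cv2.resize(b[190:295,310:450],(800,600),interpolation=cv2.INTER_CUBIC))
E
```

```text
t 30.05 pos [514.9 207.9 159. ] F [1.2 0.4 0.3] w 0.52 yawx 42.0 z [ 0.183 -0.19  -0.965] q [ 0.52  0.34 -0.08  1.08 -0.26  1.35]
```

View pics/t20.png

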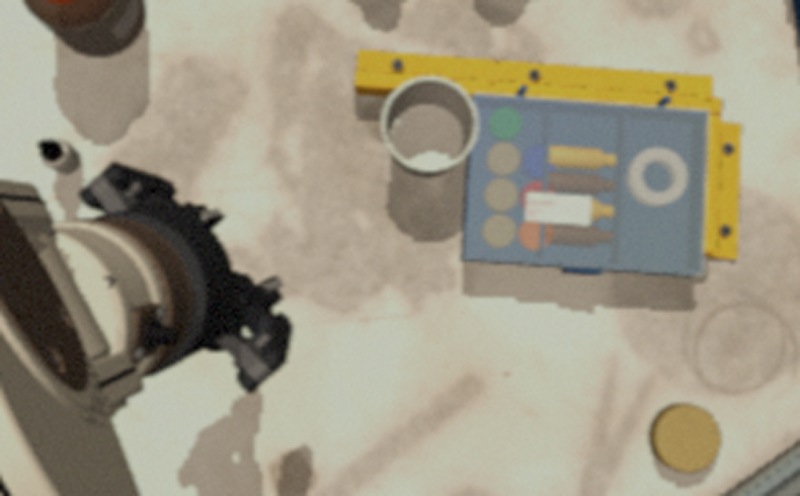

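View pics/t20z.png

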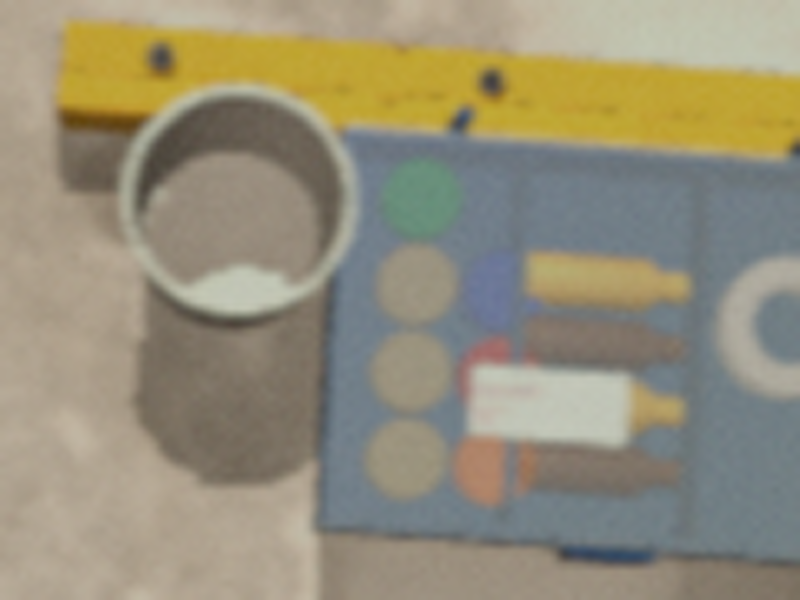

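View pics/t20s.png

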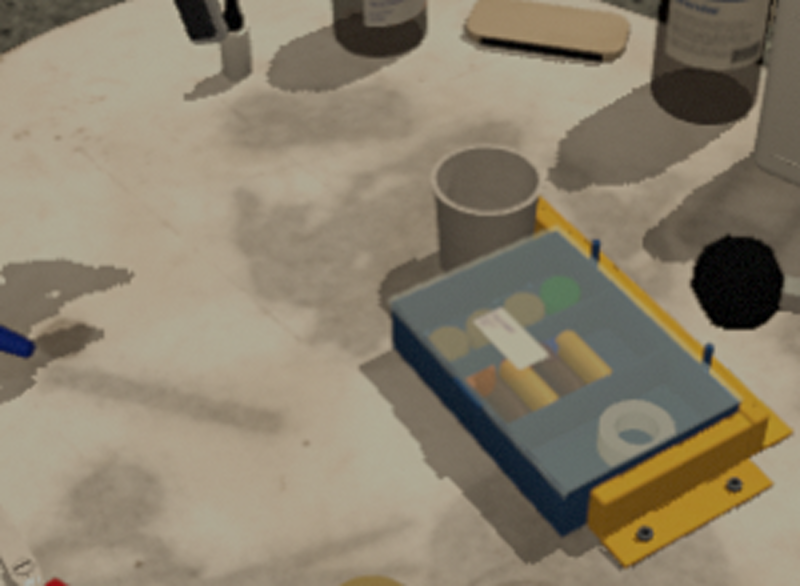

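```bash
python3 - <<'E'
from meas import *
from rig import arm
c=arm.calibration('top')
a=cv2.imread('pics/t19_raw.png',0).astype(np.float32);b=cv2.imread('pics/t20_raw.png',0).astype(np.float32)
r=(slice(190,232),slice(324,348)); print('shift top',cv2.phaseCorrelate(a[r],b[r]))
a=cv2.imread('pics/t19s_raw.png',0).astype(np.float32);b=cv2.imread('pics/t20s_raw.png',0).astype(np.float32)
r=(slice(200,235),slice(352,386)); print('shift scene',cv2.phaseCorrelate(a[r],b[r]))
z=6.667
# rim outer edge top & bottom & sides (read from zoom), inner bar top edge at two places
P=np.array([[240,86],[240,319],[119,203],[358,203]])/z+[290,185]-.4
W=onz(c,P,66);print('rim',W.round(1).tolist(),W[0]-W[1],W[3]-W[2])
e=np.array([[70,104],[120,107.5]])/z+[290,185]-.4;print('bar top edge z30',onz(c,e,30))
t=np.array([[240,35],[100,25]])/z+[290,185]-.4;print('strip z7',onz(c,t,7))
E
```

```text
shift top ((-0.23734760667526267, 0.3497287931362578), 0.9795390923817953)
shift scene ((0.09792575472894782, 0.05447593891130964), 0.9863260272476408)
rim [[644.3, 94.4], [578.4, 93.6], [610.3, 127.7], [611.7, 61.1]] [65.86747944  0.80457763] [  1.40518438 -66.53807258]
bar top edge z30 [[646.23332473 142.1629019 ]
 [645.52016535 127.5884306 ]]
strip z7 [[673.7669027   91.7204904 ]
 [675.86216015 133.85687397]]
```

View pics/t20sz.png

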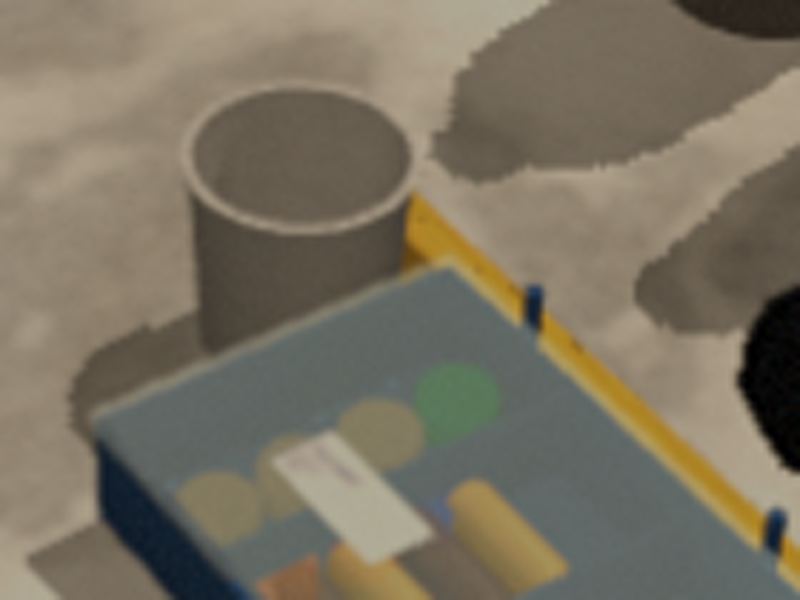

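```bash
python3 - <<'E'
import cv2,numpy as np
a=cv2.imread('pics/t19_raw.png',0).astype(np.float32);b=cv2.imread('pics/t20_raw.png',0).astype(np.float32)
for r in [(slice(194,226),slice(334,352)),(slice(192,206),slice(320,350)),(slice(190,240),slice(350,395))]:
    h=cv2.createHanningWindow((a[r].shape[1],a[r].shape[0]),cv2.CV_32F); print(cv2.phaseCorrelate(a[r].copy(),b[r].copy(),h))
for y in (205,212,218): print(a[y,336:350].astype(int),b[y,336:350].astype(int))
for x in (324,330): print(a[192:206,x].astype(int),b[192:206,x].astype(int))
E
```

```text
((-0.40167374773671227, -0.27149876676044826), 0.9151995711856418)
((-0.16069402497857155, 0.4029051018700205), 0.9614814297358195)
((0.30854636735080376, 0.002305659842978258), 0.9991334052615696)
[ 93 101 132 155 144 119 114 116 118 117 118 120 125 124] [ 96 110 141 164 152 127 123 121 124 124 128 128 128 134]
[ 99  89  91  92  97 130 149 140 119 116 117 119 118 125] [100  95  96  94 106 142 163 149 130 124 124 125 128 128]
[133 128 111  91 103 140 153 141 122 117 119 114 115 115] [137 119 100  93 114 157 165 146 126 121 125 120 124 126]
[151 151 152 151 151 161 170 134  92  87  88  86  86  78] [157 157 158 157 157 166 176 129  91  90  90  91  90  88]
[153 152 152 152 150 157 170 164 117  91  92  93  89  91] [159 160 158 157 159 165 178 166 120  95  96  98  97  98]
```

```bash
python3 - <<'E'
from rig import arm
print(arm.close_job()); s=arm.state();print(s['t'],s['position'],s['wrist_force'])
E
```

```text
the job is handed in; nothing more can be done
None
the job is handed in; nothing more can be done
```

I pushed the box into the corner stop first, then the cup against the bar and the box. I handed the job in at about 30 s with the gripper raised and clear.

**Box:** I pushed it on the front, then on the free side, then again on the front. Each push stalled against a bar, at about 13 N on the short bar and 11 N on the long one. In the top picture its back edge is parallel to the long bar within about 0.15°. Its distances to both bars match flush contact to about 1 mm.

**Cup:** I nested it between the half-open, tilted fingers and slid it in until it stalled against both. The measured centre is 28 to 32 mm from the bar face and about 29 mm from the lid edge, where about 30 mm is expected. In the top picture its rim edges lie in the same place before and after I backed away.

**Checks that disagreed:**
- My first measurement of the corner's position is about 4 to 5 mm off from what the later foot-strip measurement gave. I went by contact forces and measurements relative to the bars instead.
- A whole-patch comparison of the pictures before and after backing away hinted at a cup shift of up to 0.4 pixel in the top view. The scene view showed about 0.1 pixel. I put the top-view figure down to lighting.

**Bystanders:** the bottle, dropper and gold cap show no visible change in position in the last top view.

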